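# Stack a ukulele heel on its neck and weigh it down

## Task

Build up the heel on the ukulele neck that lies upside down in the jig: lay the longest heel block on the neck's square end, then the middle one on it, then the shortest, each lying in line along the middle of the neck with its square end flush with the neck's square end and its round end towards the headstock. Last, stand the steel weight centred on the shortest block. Set every piece down rather than letting it drop, and leave the glue bottle, the spool and the sanding block where they are.

Things in the scene. Friction and masses are not known exactly. Their poses are not given: they have to be found in the camera images.
- neck: Fixed brown wooden neck, upside down on a plywood board (220 x 90 x 12 mm). Flat upper face 30 mm above the bench, 50 mm wide, free of anything for 145 mm from its square heel end; nothing stands higher. The broader headstock lies 205 to 280 mm from the square end. Origin: on the upper face, middle of the square end's edge; x lengthwise, pointing out past the square end (headstock at -x), y across, z up.
- heel_long: The longest loose heel block of brown wood, 96 mm long, 46 mm wide, 22 mm thick, D-shaped from above: one end square (flat), the other a half circle of 23 mm radius. Origin: middle of its underside, halfway along its length; x runs lengthwise towards the square end (48 mm from the origin), y across the width, z up.
- heel_middle: The middle loose heel block of brown wood, 78 mm long, 42 mm wide, 22 mm thick, D-shaped from above: one end square (flat), the other a half circle of 21 mm radius. Origin: middle of its underside, halfway along its length; x runs lengthwise towards the square end (39 mm from the origin), y across the width, z up.
- heel_short: The shortest loose heel block of brown wood, 60 mm long, 38 mm wide, 22 mm thick, D-shaped from above: one end square (flat), the other a half circle of 19 mm radius. Origin: middle of its underside, halfway along its length; x runs lengthwise towards the square end (30 mm from the origin), y across the width, z up.
- weight: Loose steel weight of about 0.55 kg: a slab 70 x 44 x 24 mm with a black upright round knob in the middle of its top, 26 mm in diameter, 30 mm tall (its top 54 mm above the slab's underside). Origin: middle of its underside; x along the 70 mm side, z up. Slab and knob are rigid.
- glue_bottle: Bystander: dark grey round glue bottle, 52 mm in diameter, with a pale nozzle, 122 mm tall, standing. Origin: middle of its underside, z up.
- spool: Bystander: standing spool of dark grey line with black flanges, 56 mm in diameter, 52 mm tall. Origin: middle of its underside, z up.
- sanding_block: Bystander: plain rectangular cork sanding block, 110 x 65 x 32 mm, both ends square. Origin: middle of its underside, x along the 110 mm, z up.

How it is judged:
On the way, in this order (a step that is already met when the one before it is completed fails the run):
1. the longest heel block lies on the neck (x of heel_long in the frame of neck between -0.06 and -0.036 m and y of heel_long in the frame of neck between -0.012 and 0.012 m and z of heel_long in the frame of neck between -0.005 and 0.005 m and x of neck in the frame of heel_long above 0 m and angle between the x axis of heel_long and the x axis of neck, either way round below 0.25 rad and angle between heel_long's own z axis and vertical below 0.1 rad), for 0.2 s.
2. the middle heel block lies on the block before it (x of heel_middle in the frame of neck between -0.051 and -0.027 m and y of heel_middle in the frame of neck between -0.012 and 0.012 m and z of heel_middle in the frame of neck between 0.017 and 0.027 m and x of neck in the frame of heel_middle above 0 m and angle between the x axis of heel_middle and the x axis of neck, either way round below 0.25 rad and angle between heel_middle's own z axis and vertical below 0.1 rad), for 0.2 s.
3. the shortest heel block lies on the block before it (x of heel_short in the frame of neck between -0.042 and -0.018 m and y of heel_short in the frame of neck between -0.012 and 0.012 m and z of heel_short in the frame of neck between 0.039 and 0.049 m and x of neck in the frame of heel_short above 0 m and angle between the x axis of heel_short and the x axis of neck, either way round below 0.25 rad and angle between heel_short's own z axis and vertical below 0.1 rad), for 0.2 s.
4. the steel weight stands on the shortest block (x of weight in the frame of heel_short between -0.014 and 0.014 m and y of weight in the frame of heel_short between -0.014 and 0.014 m and z of weight in the frame of neck between 0.06 and 0.072 m and angle between weight's own z axis and vertical below 0.1 rad), for 0.2 s.
At the end, for the whole second after the job is handed in: On the neck lie the long, middle and short block in that order upwards, round ends to the headstock, each square end within 8 mm of flush, within 8 mm of the midline and 0.17 rad of the neck; the weight stands on the short block within 10 mm of its centre each way; all at rest (x of heel_long in the frame of neck between -0.056 and -0.04 m and y of heel_long in the frame of neck between -0.008 and 0.008 m and z of heel_long in the frame of neck between -0.005 and 0.005 m and x of neck in the frame of heel_long above 0 m and angle between the x axis of each of heel_long, heel_middle, heel_short and the x axis of neck, either way round below 0.17 rad and angle between each of heel_long, heel_middle, heel_short, weight's own z axis and vertical below 0.1 rad and x of heel_middle in the frame of neck between -0.047 and -0.031 m and y of heel_middle in the frame of neck between -0.008 and 0.008 m and z of heel_middle in the frame of neck between 0.017 and 0.027 m and x of neck in the frame of heel_middle above 0 m and x of heel_short in the frame of neck between -0.038 and -0.022 m and y of heel_short in the frame of neck between -0.008 and 0.008 m and z of heel_short in the frame of neck between 0.039 and 0.049 m and x of neck in the frame of heel_short above 0 m and x of weight in the frame of heel_short between -0.01 and 0.01 m and y of weight in the frame of heel_short between -0.01 and 0.01 m and z of weight in the frame of neck between 0.06 and 0.072 m and linear speed of each of heel_long, heel_middle, heel_short, weight below 0.02 m/s); the robot touches nothing.
It fails at once if the glue bottle is moved more than 25 mm or tipped (distance of glue_bottle from where it was at the start of the episode above 0.025 m or angle between glue_bottle's own z axis and vertical above 0.3 rad).
It fails at once if the spool is moved more than 25 mm or tipped (distance of spool from where it was at the start of the episode above 0.025 m or angle between spool's own z axis and vertical above 0.3 rad).
It fails at once if the sanding block is moved more than 25 mm or tipped (distance of sanding_block from where it was at the start of the episode above 0.025 m or angle between sanding_block's own z axis and vertical above 0.3 rad).
It fails at once if a heel block or the weight is dropped (falls freely more than about 15 mm) ((contact force between the fingers and heel_long below 0.05 N and linear speed of heel_long above 0.55 m/s) or (contact force between the fingers and heel_middle below 0.05 N and linear speed of heel_middle above 0.55 m/s) or (contact force between the fingers and heel_short below 0.05 N and linear speed of heel_short above 0.55 m/s) or (contact force between the fingers and weight below 0.05 N and linear speed of weight above 0.55 m/s)).
It also fails if it takes over 112 s, if anything falls off the work surface, if the arm or the gripper's body presses on something with over 40 N, if the wrist force passes 120 N, or if a joint passes its speed limit or range.

## Robot

A 7-joint arm with a two-finger parallel gripper is mounted at the origin on the work surface. World frame = base frame: x ahead of the robot, y to its left, z up, the work surface at z = 0. Lengths are in m, angles in rad, forces in N, time in s.
With the tool pointing down it reaches from about 0.425 to 0.875 m from the base axis. Payload 4.7 kg.
Tool frame: the origin (TCP) lies midway between the tips of the shut fingers; the grasp point (between the pads) lies 19 mm behind it; y points along the fingers, z is the direction in which the jaws open and shut, and the axes are right-handed (so a half turn about y gives the same grasp; the last joint's range is limited). The gripper opens to 87 mm and grips with 3 to 60 N. Pads are 19 mm wide; open, the fingers measure 117 mm over their backs; the gripper's body (75 mm by 190 mm) begins 51 mm behind the grasp point.
Start: joints at [1.331, 0.321, -0.07, 1.45, 0.023, 1.371, -0.057], TCP at [0.163, -0.629, 0.223] pointing down, gripper open.
Joint ranges: [-2.86, 2.86], [-0.3, 2.09], [-1.38, 1.24], [0.06, 2.45], [-1.56, 4.7], [0.09, 2.05], [-2.69, 2.69]. Speed limits (rad/s): [2.57, 2.57, 3.14, 3.14, 3.14, 3.14, 3.14].

## Interface

Orientations are given as a rotation vector (axis times angle).
In Python, from bench import ctrl gives the robot as it stands.
- The arm moves only by the tool play_rows, never from a script. Its arguments are lists of equal length, an entry for each row: "translation": the shift along the tool's x, y, z in mm, a list of three; "turn": the turn, a rotation vector about the tool's x, y, z in rad, a list of three; "fingers": the opening, from -1 (shut) to 1 (fully open), so that 0 is half open. In form: {"translation": [[dx, dy, dz], ...], "turn": [[wx, wy, wz], ...], "fingers": [fingers, ...]}. A call has exactly 10 rows; each row shifts and turns the commanded pose from where the row before left it, along the tool's axes as they then stand; what a row does not reach is not made up. A row lasts 1/12 s, in which the tool goes at most 41.7 mm and 7.16 degrees, less where a joint would pass 70% of its speed; a pose out of reach is approached as far as the arm can. A call with a gripper value outside its range is refused whole. The fingers move at their own pace and stop on an object; "grip_force" is the grip in N (left out, the last holds). Time passes only in rows, so rows that do not move let the fingers close, or fill a call up. It gives the time, the measured TCP pose, the force and the opening at its end, in the units of the state.
- ctrl.get_state(): the state, without advancing time (a new reading comes with each control period).
- ctrl.get_image(name): name is "side" or "top" or "wrist"; returns the picture (420x560x3 uint8, blue, green, red); there is no depth.
- ctrl.camera_info(name): a dict with "camera_matrix" (3x3 intrinsics, pixels), "R" (3x3) and "t" (3): a world point X has camera coordinates R X + t. Camera axes: x right, y down, z forward; pixel columns grow to the right and rows downward; lengths in m; the calibration is good to about 2 mm. A picture is of the moment at which its call begins: read the wrist's pose just before it. camera_info takes no time and is no camera call; for the wrist camera it gives the pose at the moment of the call.
- ctrl.close_job(): hands the job in, once; it reports no verdict.
The state is a dict: "time": time; "joint_positions": joint angles; "qd": joint speeds; "joint_torque": joint torques, N m; "position": TCP position; "tool_rot": TCP orientation; "ft_force": force on the tool from outside, world axes, zero at the start; "torque": the same for the moment, N m; "grip_width": opening from 0.0 (shut) to 1.0 (fully open).
Only numpy, scipy, OpenCV 4.12 (cv2) and the standard library are available. Lean on these libraries where they do the work, as an engineer would, in place of code of your own. Each camera call takes 0.05 s, during which the arm holds its last target.

## Working session

There is one attempt and no reset: what is moved stays moved. The work goes in short steps, Python scripts to look and compute and a tool call to move; the robot and the scene stay as the last step left them, time stands still between calls to the robot, and variables do not carry over. Pictures are saved under pics/ and viewed, and the job is handed in when it is done.

Besides the shell and the picture viewer there is one more tool, called after ">>>" as a command line: name --argument value ..., lists and objects as JSON in quotes. play_rows: Moves the arm, as the interface text tells. Its arguments: {"type":"object","properties":{"translation":{"type":"array"},"turn":{"type":"array"},"fingers":{"type":"array"},"grip_force":{"type":"number"}},"required":["translation","turn","fingers"]}

```bash
ls; mkdir -p pics; python3 - <<'E'
from bench import ctrl
import cv2
s=ctrl.get_state();print({k:s[k] for k in('time','position','tool_rot','grip_width','ft_force')})
for n in('top','side','wrist'):
    c=ctrl.camera_info(n);print(n,c)
    cv2.imwrite(f'pics/a_{n}.png',ctrl.get_image(n))
E
```

```text
pics
{'time': 0.0, 'position': array([ 0.163043  , -0.62862699,  0.22147387]), 'tool_rot': array([-0.26663026,  2.0883247 , -2.08431875]), 'grip_width': 1.0036172803788779, 'ft_force': array([ 0.71109289,  0.03935927, -0.55406977])}
top {'camera_matrix': array([[486.3568853 ,   0.        , 275.57597663],
       [  0.        , 486.3568853 , 209.56948313],
       [  0.        ,   0.        ,   1.        ]]), 'R': array([[ 8.44112765e-04, -9.99842651e-01, -1.77189442e-02],
       [-9.94728212e-01,  9.77424205e-04, -1.02541843e-01],
       [ 1.02543027e-01,  1.77120906e-02, -9.94570867e-01]]), 't': array([-0.02086593,  0.61008075,  1.24385015])}
side {'camera_matrix': array([[404.54478179,   0.        , 281.99865762],
       [  0.        , 404.54478179, 206.18396841],
       [  0.        ,   0.        ,   1.        ]]), 'R': array([[ 0.87645932, -0.48123009, -0.01538398],
       [-0.29646132, -0.51421419, -0.80479466],
       [ 0.37938075,  0.70993053, -0.59335393]]), 't': array([-0.53259279,  0.20505706,  0.778846  ])}
wrist {'camera_matrix': array([[311.97538795,   0.        , 280.69379659],
       [  0.        , 311.97538795, 213.02495379],
       [  0.        ,   0.        ,   1.        ]]), 'R': array([[ 0.25072642, -0.96805445, -0.00261636],
       [-0.93222182, -0.24217255,  0.26891435],
       [-0.26095734, -0.0649849 , -0.96316054]]), 't': array([-0.64938029, -0.03330481,  0.39020505])}
```

View pics/a_top.png

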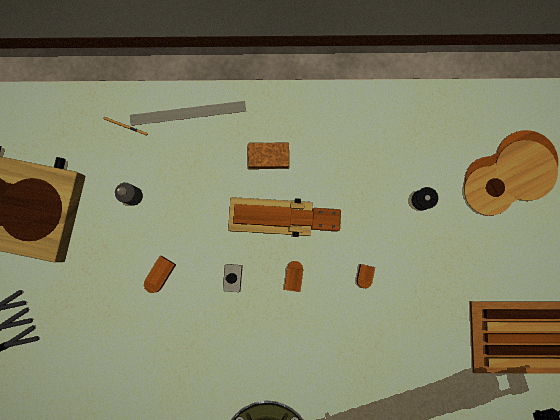

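View pics/a_side.png

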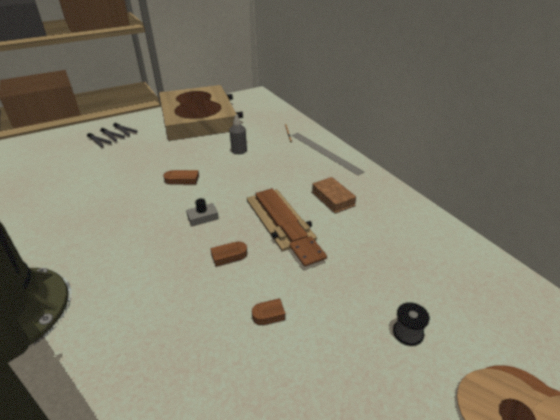

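View pics/a_wrist.png

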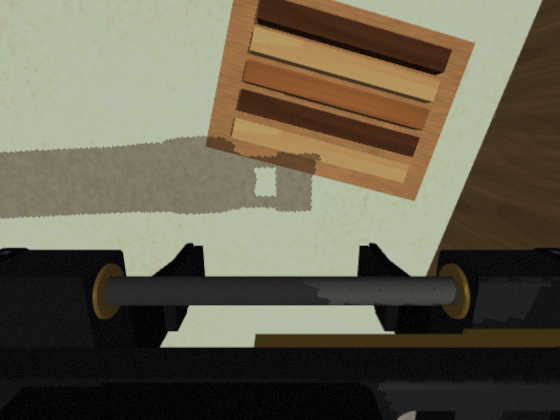

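```bash
cat > h.py <<'E'
import numpy as np, cv2
from bench import ctrl
from scipy.spatial.transform import Rotation as Ro
def ray(c,uv):
    K,R,t=c['camera_matrix'],c['R'],c['t']
    d=R.T@np.linalg.solve(K,np.array([uv[0],uv[1],1.]));o=-R.T@t
    return o,d/np.linalg.norm(d)
def onz(c,uv,z):
    o,d=ray(c,uv);return o+d*(z-o[2])/d[2]
def tri(obs):
    A=np.zeros((3,3));b=np.zeros(3)
    for c,uv in obs:
        o,d=ray(c,uv);P=np.eye(3)-np.outer(d,d);A+=P;b+=P@o
    X=np.linalg.solve(A,b)
    return X
def proj(c,X):
    p=c['camera_matrix']@(c['R']@np.asarray(X)+c['t']);return p[:2]/p[2]
E
python3 - <<'E'
import cv2
t=cv2.imread('pics/a_top.png');s=cv2.imread('pics/a_side.png')
cv2.imwrite('pics/b_top.png',cv2.resize(t[180:310,130:390],None,fx=3,fy=3,interpolation=cv2.INTER_CUBIC))
cv2.imwrite('pics/b_side.png',cv2.resize(s[155:335,150:350],None,fx=3.3,fy=3.3,interpolation=cv2.INTER_CUBIC))
E
```

```text
(no output)
```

View pics/b_top.png

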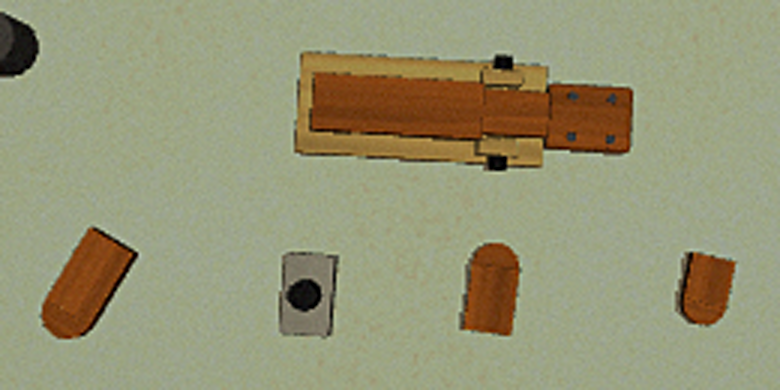

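View pics/b_side.png

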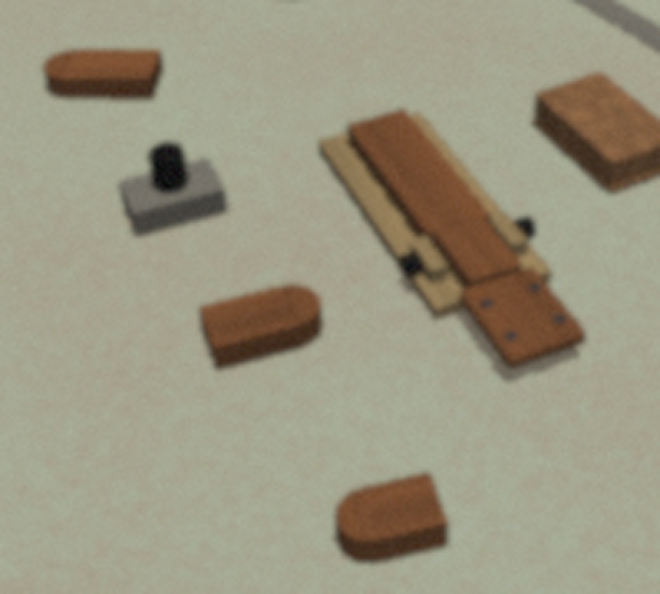

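```bash
python3 - <<'E'
from h import *
ct,cs=ctrl.camera_info('top'),ctrl.camera_info('side')
T=lambda u,v:((u+.5)/3-.5+130,(v+.5)/3-.5+180)
S=lambda u,v:((u+.5)/3.3-.5+150,(v+.5)/3.3-.5+155)
P={'neckA(+x)':((312,73),(403,111),.03),'neckB':((309,129),(350,128),.03),
'long sqL':((93,228),(158,52),.022),
'mid sqL':((461,329),(202,309),.022),
'short sqR':((735,262),(431,475),.022),
'w knob':((304,294),(167,150),.054),
'head R+':((632,88),(581,336),.03),}
for k,(a,b,z) in P.items():
    print(k,tri([(ct,T(*a)),(cs,S(*b))]).round(4),onz(ct,T(*a),z).round(4),onz(cs,S(*b),z).round(4))
# top plane pts
Q={'long':[(93,228),(136,256),(92,331),(45,320)],'mid':[(461,329),(513,334),(518,262),(495,243)],'short':[(687,252),(735,262),(725,315),(705,325)],
'w':[(284,254),(333,256),(328,334),(280,333)],'neckmid':[(483,82),(480,137)]}
for k,v in Q.items():
    for a in v: print(k,onz(ct,T(*a),.03 if 'neck' in k else .022).round(4))
for n,uv in(('bottle',(120,188)),('spool',(427,197)),('sand1',(247,143)),('sand2',(289,168))):print(n,onz(ct,uv,.03).round(3))
s=ctrl.get_state();R=Ro.from_rotvec(s['tool_rot']).as_matrix();print(R.round(3))
c=ctrl.camera_info('wrist');print('cam in tool',(R.T@(-c['R'].T@c['t']-s['position'])).round(4),(c['R']@R).round(3))
E
```

```text
neckA(+x) [0.6261 0.0897 0.0253] [0.625  0.0894 0.03  ] [0.6234 0.0833 0.03  ]
neckB [0.5782 0.0914 0.0242] [0.5758 0.0916 0.03  ] [0.5767 0.083  0.03  ]
long sqL [0.489  0.2813 0.0215] [0.4896 0.2809 0.022 ] [0.4882 0.2807 0.022 ]
mid sqL [ 0.4041 -0.0416  0.0168] [ 0.4028 -0.0411  0.022 ] [ 0.4042 -0.0478  0.022 ]
short sqR [ 0.4588 -0.2717  0.053 ] [ 0.4607 -0.2785  0.022 ] [ 0.4686 -0.2471  0.022 ]
w knob [0.4339 0.0918 0.0545] [0.4338 0.0919 0.054 ] [0.4341 0.0925 0.054 ]
head R+ [ 0.6114 -0.1911  0.0184] [ 0.6115 -0.1905  0.03  ] [ 0.6026 -0.2004  0.03  ]
long [0.4896 0.2809 0.022 ]
long [0.4653 0.2426 0.022 ]
long [0.4005 0.2796 0.022 ]
long [0.4099 0.3209 0.022 ]
mid [ 0.4028 -0.0411  0.022 ]
mid [ 0.3987 -0.086   0.022 ]
mid [ 0.4605 -0.0906  0.022 ]
mid [ 0.4769 -0.0707  0.022 ]
short [ 0.4693 -0.2372  0.022 ]
short [ 0.4607 -0.2785  0.022 ]
short [ 0.4152 -0.269   0.022 ]
short [ 0.4067 -0.2516  0.022 ]
w [0.4672 0.1132 0.022 ]
w [0.4655 0.0704 0.022 ]
w [0.3983 0.0742 0.022 ]
w [0.3991 0.1158 0.022 ]
neckmid [ 0.6169 -0.0605  0.03  ]
neckmid [ 0.5687 -0.0578  0.03  ]
bottle [0.668 0.392 0.03 ]
spool [ 0.643 -0.417  0.03 ]
sand1 [0.789 0.055 0.03 ]
sand2 [ 0.721 -0.056  0.03 ]
[[-0.968 -0.     0.251]
 [-0.251  0.001 -0.968]
 [ 0.    -1.    -0.001]]
cam in tool [-0.0726 -0.1615  0.0006] [[ 0.     0.001  1.   ]
 [ 0.963 -0.269 -0.   ]
 [ 0.269  0.963 -0.001]]
```

```bash
cat >> h.py <<'E'
import json,sys
def plan(target,yaw=None,n=10,fing=1,fr=None,taper=False,pose=None,dec=0):
    """target world TCP; yaw (deg) of tool z; tool pointing down; prints rows. Rows padded to 10 with zeros."""
    s=ctrl.get_state();p=np.array(s['position']);R=Ro.from_rotvec(s['tool_rot'])
    M=R.as_matrix()
    cy=np.degrees(np.arctan2(M[1,2],M[0,2]))
    if yaw is None: yaw=cy
    zt=np.array([np.cos(np.radians(yaw)),np.sin(np.radians(yaw)),0]);yt=np.array([0,0,-1.]);xt=np.cross(yt,zt)
    Rt=Ro.from_matrix(np.c_[xt,yt,zt])
    rv=(R.inv()*Rt).as_rotvec()
    print('from',p.round(4),'yaw %.1f'%cy,'turn total',rv.round(3),'j7 %.2f'%s['joint_positions'][6],'t',s['time'])
    w=np.zeros((n,3));w[:]=np.round(rv/n,3)
    tr=[];c=p.copy();Rc=R
    for i in range(n):
        want=p+(np.asarray(target)-p)*(i+1)/n
        d=Rc.inv().apply(want-c)*1000
        d=np.round(d,dec);c=c+Rc.apply(d/1000);Rc=Rc*Ro.from_rotvec(w[i]);tr.append(d.tolist())
    tr+=[[0,0,0]]*(10-n);w=w.tolist()+[[0,0,0]]*(10-n)
    print(json.dumps([[int(x) if x==int(x) else round(x,2) for x in r] for r in tr]).replace(' ',''));print(json.dumps(w).replace(' ',''));print('end',c.round(4))
E
python3 -c "
from h import *
plan([.42,-.32,.22],-37)"
```

```text
from [ 0.1631 -0.6288  0.2217] yaw -75.5 turn total [ 0.001 -0.671 -0.   ] j7 -0.06 t 0.15
[[-33,0,-23],[-34,0,-22],[-35,1,-19],[-37,0,-16],[-38,0,-14],[-38,0,-11],[-39,0,-9],[-40,1,-6],[-40,0,-4],[-40,0,-1]]
[[0.0,-0.067,-0.0],[0.0,-0.067,-0.0],[0.0,-0.067,-0.0],[0.0,-0.067,-0.0],[0.0,-0.067,-0.0],[0.0,-0.067,-0.0],[0.0,-0.067,-0.0],[0.0,-0.067,-0.0],[0.0,-0.067,-0.0],[0.0,-0.067,-0.0]]
end [ 0.4196 -0.3199  0.22  ]
```

>>> play_rows --translation '[[-33, 0, -23], [-34, 0, -22], [-35, 1, -19], [-37, 0, -16], [-38, 0, -14], [-38, 0, -11], [-39, 0, -9], [-40, 1, -6], [-40, 0, -4], [-40, 0, -1]]' --turn '[[0, -0.067, 0], [0, -0.067, 0], [0, -0.067, 0], [0, -0.067, 0], [0, -0.067, 0], [0, -0.067, 0], [0, -0.067, 0], [0, -0.067, 0], [0, -0.067, 0], [0, -0.067, 0]]' --fingers '[1, 1, 1, 1, 1, 1, 1, 1, 1, 1]'

```text
time: 0.98
position: [0.4205, -0.3185, 0.2205]
tool_rot: [-0.833, 1.666, -1.666]
ft_force: [1.3, -0.1, -0.3]
grip_width: 1.001
```

```bash
python3 -c "
from h import *
plan([.56,0.05,.22],-4)"
```

```text
from [ 0.4205 -0.3185  0.2205] yaw -36.9 turn total [ 0.    -0.574  0.   ] j7 -0.07 t 0.9833
[[-38,0,-11],[-38,0,-9],[-39,0,-6],[-39,0,-5],[-40,0,-2],[-39,0,0],[-39,0,3],[-39,0,4],[-39,0,7],[-39,0,9]]
[[0.0,-0.057,0.0],[0.0,-0.057,0.0],[0.0,-0.057,0.0],[0.0,-0.057,0.0],[0.0,-0.057,0.0],[0.0,-0.057,0.0],[0.0,-0.057,0.0],[0.0,-0.057,0.0],[0.0,-0.057,0.0],[0.0,-0.057,0.0]]
end [0.5599 0.0505 0.2203]
```

>>> play_rows --translation '[[-38, 0, -11], [-38, 0, -9], [-39, 0, -6], [-39, 0, -5], [-40, 0, -2], [-39, 0, 0], [-39, 0, 3], [-39, 0, 4], [-39, 0, 7], [-39, 0, 9]]' --turn '[[0, -0.057, 0], [0, -0.057, 0], [0, -0.057, 0], [0, -0.057, 0], [0, -0.057, 0], [0, -0.057, 0], [0, -0.057, 0], [0, -0.057, 0], [0, -0.057, 0], [0, -0.057, 0]]' --fingers '[1, 1, 1, 1, 1, 1, 1, 1, 1, 1]'

```text
time: 1.82
position: [0.5605, 0.0497, 0.2206]
tool_rot: [-1.173, 1.264, -1.265]
ft_force: [1.2, 0.1, 0.0]
grip_width: 0.996
```

```bash
cat >> h.py <<'E'
import pickle
def snap(name):
    s=ctrl.get_state();c=ctrl.camera_info('wrist');im=ctrl.get_image('wrist')
    cv2.imwrite(f'pics/{name}.png',im);pickle.dump((s,c),open(f'pics/{name}.pkl','wb'))
    print('t',s['time'],s['position'].round(4),s['joint_positions'].round(2),'f',s['ft_force'].round(2),'w',round(s['grip_width'],3))
    return c,im
def cam(name): return pickle.load(open(f'pics/{name}.pkl','rb'))[1]
E
python3 -c "
from h import *
snap('c1')
plan([.46,0.26,.15],45)"
```

```text
t 1.8167 [0.5605 0.0497 0.2206] [ 0.54  0.2  -0.76  1.65  0.15  1.34 -0.32] f [1.23 0.06 0.04] w 0.996
from [0.5618 0.0603 0.2208] yaw -3.5 turn total [-0.005 -0.847 -0.006] j7 -0.32 t 1.8667
[[-19,7,-11],[-20,7,-10],[-21,8,-8],[-22,7,-6],[-22,7,-4],[-22,7,-3],[-23,7,0],[-22,7,1],[-22,7,3],[-22,7,5]]
[[-0.001,-0.085,-0.001],[-0.001,-0.085,-0.001],[-0.001,-0.085,-0.001],[-0.001,-0.085,-0.001],[-0.001,-0.085,-0.001],[-0.001,-0.085,-0.001],[-0.001,-0.085,-0.001],[-0.001,-0.085,-0.001],[-0.001,-0.085,-0.001],[-0.001,-0.085,-0.001]]
end [0.4596 0.2598 0.1503]
```

View pics/c1.png

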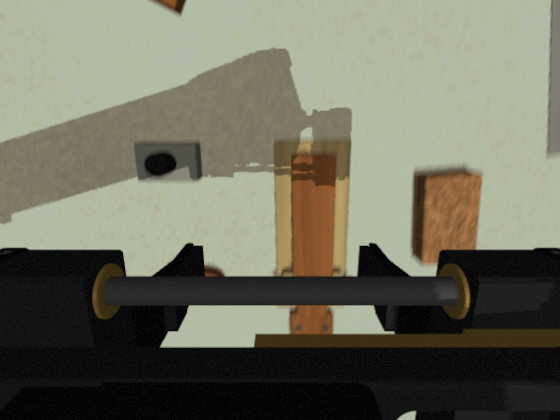

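```bash
python3 - <<'E'
s=open('h.py').read()
s=s.replace("""    M=R.as_matrix()
    cy""","""    import os
    if os.path.exists('cmd.pkl') and not pose:
        p,R=pickle.load(open('cmd.pkl','rb'));R=Ro.from_rotvec(R)
    M=R.as_matrix()
    cy""").replace("""print('end',c.round(4))""","""print('end',c.round(4));print(json.dumps([fing]*10 if fr is None else fr))
    print('lag',(s['position']-p).round(4));pickle.dump((c,Rc.as_rotvec()),open('cmd_next.pkl','wb'))
def commit():
    import shutil;shutil.copy('cmd_next.pkl','cmd.pkl')
    s=ctrl.get_state();p,R=pickle.load(open('cmd.pkl','rb'))
    print('meas-cmd mm',((s['position']-p)*1000).round(1),'rot',(Ro.from_rotvec(R).inv()*Ro.from_rotvec(s['tool_rot'])).as_rotvec().round(3),'f',s['ft_force'].round(2),'w',round(s['grip_width'],3))""")
open('h.py','w').write(s)
E
python3 - <<'E'
from h import *
y=np.radians(-36.9+0.57*57.2958);zt=np.array([np.cos(y),np.sin(y),0]);yt=np.array([0,0,-1.]);R=Ro.from_matrix(np.c_[np.cross(yt,zt),yt,zt])
pickle.dump((np.array([.5599,.0505,.2203]),R.as_rotvec()),open('cmd.pkl','wb'))
plan([.44,.285,.13],59,n=10)
c=cam('c1')
for uv in [(292,155),(335,155),(275,140),(350,140),(290,290),(338,290)]:print(uv,onz(c,uv,.03).round(4))
E
```

```text
from [0.5599 0.0505 0.2203] yaw -4.2 turn total [-0.    -1.104 -0.   ] j7 -0.32 t 1.8667
[[-22,9,-14],[-24,9,-11],[-25,9,-8],[-26,9,-6],[-26,9,-3],[-26,9,0],[-27,9,3],[-25,9,6],[-25,9,9],[-24,9,11]]
[[-0.0,-0.11,-0.0],[-0.0,-0.11,-0.0],[-0.0,-0.11,-0.0],[-0.0,-0.11,-0.0],[-0.0,-0.11,-0.0],[-0.0,-0.11,-0.0],[-0.0,-0.11,-0.0],[-0.0,-0.11,-0.0],[-0.0,-0.11,-0.0],[-0.0,-0.11,-0.0]]
end [0.4398 0.2849 0.1303]
[1, 1, 1, 1, 1, 1, 1, 1, 1, 1]
lag [0.0019 0.0098 0.0005]
(292, 155) [0.5755 0.0904 0.03  ]
(335, 155) [0.6232 0.0868 0.03  ]
(275, 140) [0.5579 0.108  0.03  ]
(350, 140) [0.6401 0.1018 0.03  ]
(290, 290) [ 0.562  -0.0766  0.03  ]
(338, 290) [ 0.6222 -0.0812  0.03  ]
```

```bash
python3 - <<'E'
from h import *
for i in range(4):
    ctrl.get_image('wrist');s=ctrl.get_state();print(s['time'],s['position'].round(4),s['qd'].round(2))
E
```

```text
1.9167 [0.5606 0.0572 0.2206] [ 0.05 -0.03  0.08  0.03  0.03  0.03  0.03]
1.9667 [0.5602 0.0528 0.2203] [ 0.05 -0.02  0.07  0.02  0.03  0.01  0.01]
2.0167 [0.5601 0.0496 0.2201] [ 0.04 -0.01  0.05  0.01  0.01  0.   -0.  ]
2.0667 [0.56   0.0477 0.22  ] [ 0.03 -0.01  0.03  0.01  0.   -0.   -0.  ]
```

```bash
python3 - <<'E'
s=open('h.py').read()
s=s.replace("w[:]=np.round(rv/n,3)","""
    f=np.ones(n)
    if n>=5: f[0]=.6;f[-3:]=[.8,.5,.2]
    f=f/f.sum();F=np.cumsum(f);w[:]=np.round(np.outer(f,rv),3)+0.0""").replace("(i+1)/n","F[i]")
open('h.py','w').write(s)
E
python3 - <<'E'
from h import *
s=ctrl.get_state();pickle.dump((s['position'],s['tool_rot']),open('cmd.pkl','wb'))
plan([.46,.23,.16],40)
E
```

```text
from [0.56   0.0477 0.22  ] yaw -4.4 turn total [ 0.001 -0.775  0.   ] j7 -0.32 t 2.0667
[[-13,4,-8],[-22,8,-13],[-24,7,-11],[-24,8,-8],[-25,7,-6],[-25,7,-4],[-26,8,-1],[-20,6,1],[-13,4,2],[-5,1,1]]
[[0.0,-0.057,0.0],[0.0,-0.096,0.0],[0.0,-0.096,0.0],[0.0,-0.096,0.0],[0.0,-0.096,0.0],[0.0,-0.096,0.0],[0.0,-0.096,0.0],[0.0,-0.077,0.0],[0.0,-0.048,0.0],[0.0,-0.019,0.0]]
end [0.46   0.2298 0.16  ]
[1, 1, 1, 1, 1, 1, 1, 1, 1, 1]
lag [0. 0. 0.]
```

>>> play_rows --translation '[[-13, 4, -8], [-22, 8, -13], [-24, 7, -11], [-24, 8, -8], [-25, 7, -6], [-25, 7, -4], [-26, 8, -1], [-20, 6, 1], [-13, 4, 2], [-5, 1, 1]]' --turn '[[0.0, -0.057, 0.0], [0.0, -0.096, 0.0], [0.0, -0.096, 0.0], [0.0, -0.096, 0.0], [0.0, -0.096, 0.0], [0.0, -0.096, 0.0], [0.0, -0.096, 0.0], [0.0, -0.077, 0.0], [0.0, -0.048, 0.0], [0.0, -0.019, 0.0]]' --fingers '[1, 1, 1, 1, 1, 1, 1, 1, 1, 1]'

```text
time: 2.9
position: [0.4594, 0.2304, 0.1599]
tool_rot: [-1.463, 0.679, -0.679]
ft_force: [-0.3, -0.6, -0.2]
grip_width: 0.999
```

```bash
python3 - <<'E'
from h import *
commit()
ctrl.get_image('wrist');snap('d1');commit()
E
```

```text
meas-cmd mm [-0.7  0.6 -0.1] rot [-0.    -0.002 -0.   ] f [-0.32 -0.56 -0.19] w 0.999
t 2.95 [0.4597 0.2306 0.1602] [ 0.39  0.17 -0.98  1.84  0.15  1.21  0.07] f [0.2  0.17 0.33] w 0.999
meas-cmd mm [ 0.6 -0.2  0.4] rot [ 0.001  0.001 -0.001] f [ 0.51 -0.52  1.19] w 0.998
```

View pics/d1.png

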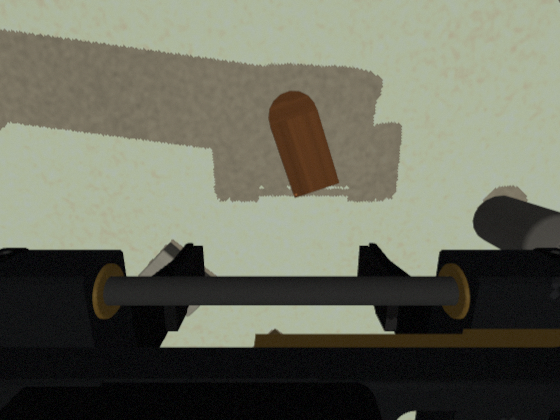

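```bash
cat >> h.py <<'E'
from scipy.optimize import minimize
DIM=dict(long=(.096,.046),middle=(.078,.042),short=(.060,.038))
def verts(name,x,y,yaw,z0=0.,h=.022):
    if name=='weight': P=np.array([[.035,.022],[.035,-.022],[-.035,-.022],[-.035,.022]]);h=.024
    else:
        L,W=DIM[name];r=W/2;a=np.linspace(np.pi/2,1.5*np.pi,25)
        P=np.r_[[[L/2,r],[L/2,-r]],np.c_[-L/2+r+r*np.cos(a),r*np.sin(a)]]
    c,s=np.cos(yaw),np.sin(yaw);Q=P@np.array([[c,s],[-s,c]])+[x,y]
    return np.r_[np.c_[Q,np.full(len(Q),z0)],np.c_[Q,np.full(len(Q),z0+h)]]
def wood(im):
    g=cv2.cvtColor(cv2.GaussianBlur(im,(3,3),0),cv2.COLOR_BGR2HSV)
    return ((g[...,1]>120)&((g[...,0]<16)|(g[...,0]>170))).astype(np.uint8)
def fit(name,c,mask,x,y,yawdeg,z0=0.,fixz=True):
    """fit silhouette of block to mask component near guess"""
    hull0=lambda p,S:cv2.convexHull(np.round((np.array([proj(c,v) for v in verts(name,p[0],p[1],p[2],z0 if fixz else p[3])])+.5)*S).astype(np.int32))
    h=hull0((x,y,np.radians(yawdeg),z0),1).reshape(-1,2)
    n,lab=cv2.connectedComponents(mask)
    b=np.zeros_like(mask);cv2.fillConvexPoly(b,h,1)
    cnt=np.bincount(lab[(b>0)&(mask>0)],minlength=n);k=cnt.argmax();m=(lab==k).astype(np.uint8)
    if cnt.max()==0: print('no component');return
    u,v,w,hh=cv2.boundingRect(m);S=4
    M=cv2.resize(m,None,fx=S,fy=S,interpolation=cv2.INTER_LINEAR)
    M=cv2.resize(cv2.GaussianBlur(m.astype(np.float32),(3,3),0),None,fx=S,fy=S,interpolation=cv2.INTER_LINEAR)>.5
    def cost(p):
        z=np.zeros(M.shape,np.uint8);cv2.fillConvexPoly(z,hull0(p,S),1)
        return (np.logical_xor(z,M)).sum()/M.sum()
    p0=[x,y,np.radians(yawdeg)]+([] if fixz else [z0])
    best=None
    for d in (0,.1,-.1):
        q=np.array(p0);q[2]+=d
        D=np.diag([.006,.006,.06]+([] if fixz else [.005]))
        r=minimize(cost,q,method='Nelder-Mead',options=dict(initial_simplex=np.vstack([q,q+D]),xatol=1e-5,fatol=1e-5,maxiter=250))
        if best is None or r.fun<best.fun:best=r
    print(name,'x %.4f y %.4f yaw %.2f'%(best.x[0],best.x[1],np.degrees(best.x[2])),'' if fixz else 'z %.4f'%best.x[3],'xor %.3f'%best.fun)
    return best.x
E
python3 - <<'E'
from h import *
c=cam('d1');im=cv2.imread('pics/d1.png');m=wood(im)
fit('long',c,m,.44,.285,-31)
fit('long',c,m,.44,.285,-31,fixz=False)
ct=ctrl.camera_info('top');it=cv2.imread('pics/a_top.png');mt=wood(it)
cs=ctrl.camera_info('side');i_s=cv2.imread('pics/a_side.png');ms=wood(i_s)
for n,g in (('long',(.44,.285,-31)),('middle',(.438,-.066,175)),('short',(.437,-.258,-12))):
    print('top');fit(n,ct,mt,*g);print('side');fit(n,cs,ms,*g)
E
```

```text
long x 0.4362 y 0.2863 yaw -30.17  xor 0.057
long x 0.4363 y 0.2870 yaw -30.61 z -0.0085 xor 0.011
top
long x 0.4377 y 0.2899 yaw -32.74  xor 0.110
side
long x 0.4401 y 0.3012 yaw -33.46  xor 0.442
top
middle x 0.4399 y -0.0673 yaw 172.35  xor 0.087
side
middle x 0.4412 y -0.0627 yaw 173.69  xor 0.342
top
short x 0.4367 y -0.2536 yaw -14.57  xor 0.115
side
short x 0.4360 y -0.2506 yaw -19.65  xor 0.313
```

```bash
python3 - <<'E'
from h import *
plan([.4363,.2867,.045],59.5)
E
```

```text
from [0.46   0.2298 0.16  ] yaw 40.1 turn total [ 0.001 -0.339 -0.   ] j7 0.07 t 3.0
[[-4,9,1],[-8,14,3],[-7,14,3],[-7,14,3],[-6,14,3],[-7,15,4],[-7,14,4],[-5,11,3],[-3,7,2],[-1,3,1]]
[[0.0,-0.025,0.0],[0.0,-0.042,0.0],[0.0,-0.042,0.0],[0.0,-0.042,0.0],[0.0,-0.042,0.0],[0.0,-0.042,0.0],[0.0,-0.042,0.0],[0.0,-0.033,0.0],[0.0,-0.021,0.0],[0.0,-0.008,0.0]]
end [0.4363 0.2866 0.045 ]
[1, 1, 1, 1, 1, 1, 1, 1, 1, 1]
lag [ 0.0006 -0.0002  0.0004]
```

>>> play_rows --translation '[[-4, 9, 1], [-8, 14, 3], [-7, 14, 3], [-7, 14, 3], [-6, 14, 3], [-7, 15, 4], [-7, 14, 4], [-5, 11, 3], [-3, 7, 2], [-1, 3, 1]]' --turn '[[0.0, -0.025, 0.0], [0.0, -0.042, 0.0], [0.0, -0.042, 0.0], [0.0, -0.042, 0.0], [0.0, -0.042, 0.0], [0.0, -0.042, 0.0], [0.0, -0.042, 0.0], [0.0, -0.033, 0.0], [0.0, -0.021, 0.0], [0.0, -0.008, 0.0]]' --fingers '[1, 1, 1, 1, 1, 1, 1, 1, 1, 1]'

```text
time: 3.83
position: [0.4353, 0.2875, 0.0437]
tool_rot: [-1.532, 0.417, -0.413]
ft_force: [-0.7, -0.0, -0.1]
grip_width: 0.998
```

```bash
python3 - <<'E'
from h import *
commit();snap('d2');commit()
c=cam('d2');im=cv2.imread('pics/d2.png');m=wood(im)
fit('long',c,m,.4363,.2867,-30.5)
fit('long',c,m,.4363,.2867,-30.5,fixz=False)
E
```

```text
meas-cmd mm [-1.   0.9 -1.3] rot [-0.001 -0.003  0.002] f [-0.74 -0.01 -0.13] w 0.998
t 3.8333 [0.4353 0.2875 0.0437] [ 0.22  0.38 -0.98  1.93  0.37  1.02  0.12] f [-0.74 -0.01 -0.13] w 0.998
meas-cmd mm [-0.6  0.9 -0.9] rot [-0.    -0.002  0.001] f [-0.33  0.15 -0.28] w 1.0
long x 0.4366 y 0.2864 yaw -30.92  xor 0.437
long x 0.4404 y 0.2863 yaw -25.65 z -0.0629 xor 0.233
```

View pics/d2.png

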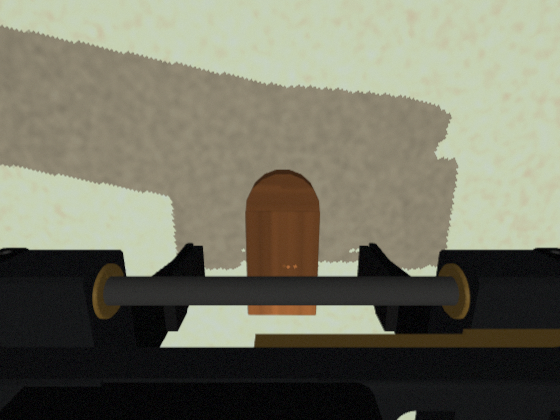

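>>> play_rows --translation '[[0, 10, 0], [0, 12, 0], [0, 11, 0], [0, 6, 0], [0, 3, 0], [0, 0, 0], [0, 0, 0], [0, 0, 0], [0, 0, 0], [0, 0, 0]]' --turn '[[0, 0, 0], [0, 0, 0], [0, 0, 0], [0, 0, 0], [0, 0, 0], [0, 0, 0], [0, 0, 0], [0, 0, 0], [0, 0, 0], [0, 0, 0]]' --fingers '[1, 1, 1, 1, 1, -0.3, -0.3, -0.3, -0.3, -0.3]' --grip_force 25

```text
time: 4.72
position: [0.4371, 0.2874, 0.0039]
tool_rot: [-1.53, 0.416, -0.417]
ft_force: [0.6, -0.4, 0.2]
grip_width: 0.707
```

```bash
cat >> h.py <<'E'
def setz(dz,dx=0,dzz=0):
    p,R=pickle.load(open('cmd.pkl','rb'));p=p+Ro.from_rotvec(R).apply(np.array([dx,dz,dzz])/1000);pickle.dump((p,R),open('cmd.pkl','wb'))
    pickle.dump((p,R),open('cmd_next.pkl','wb'));print('cmd',p.round(4))
E
python3 - <<'E'
from h import *
setz(42);commit()
plan([.4363,.2866,.04],120)
E
```

```text
cmd [0.4363 0.2866 0.003 ]
meas-cmd mm [0.8 0.8 0.9] rot [ 0.002 -0.    -0.001] f [ 0.58 -0.42  0.25] w 0.707
from [0.4363 0.2866 0.003 ] yaw 59.5 turn total [ 1.000e-03 -1.056e+00 -1.000e-03] j7 0.07 t 4.7167
[[0,-3,0],[0,-4,0],[0,-5,0],[0,-4,0],[0,-5,0],[0,-5,0],[0,-4,0],[0,-4,0],[0,-2,0],[0,-1,0]]
[[0.0,-0.078,0.0],[0.0,-0.13,0.0],[0.0,-0.13,0.0],[0.0,-0.13,0.0],[0.0,-0.13,0.0],[0.0,-0.13,0.0],[0.0,-0.13,0.0],[0.0,-0.104,0.0],[0.0,-0.065,0.0],[0.0,-0.026,0.0]]
end [0.4363 0.2866 0.04  ]
[1, 1, 1, 1, 1, 1, 1, 1, 1, 1]
lag [0.0008 0.0008 0.0009]
```

>>> play_rows --translation '[[0, 0, 0], [0, 0, 0], [0, 0, 0], [0, 0, 0], [0, 0, 0], [0, 0, 0], [0, -1, 0], [0, -2, 0], [0, -3, 0], [0, -4, 0]]' --turn '[[0, 0, 0], [0, 0, 0], [0, 0, 0], [0, 0, 0], [0, 0, 0], [0, 0, 0], [0, 0, 0], [0, 0, 0], [0, 0, 0], [0, 0, 0]]' --fingers '[-0.3, -0.3, -0.3, -0.3, -0.3, -0.3, -0.3, -0.3, -0.3, -0.3]'

```text
time: 5.55
position: [0.4365, 0.2871, 0.0135]
tool_rot: [-1.531, 0.417, -0.416]
ft_force: [-0.3, -0.3, -0.5]
grip_width: 0.525
```

```bash
python3 - <<'E'
from h import *
setz(-10);commit()
snap('d3')
E
```

```text
cmd [0.4363 0.2866 0.013 ]
meas-cmd mm [0.2 0.6 0.5] rot [ 0.001 -0.    -0.   ] f [-0.32 -0.32 -0.46] w 0.525
t 5.55 [0.4365 0.2871 0.0135] [ 0.19  0.43 -0.95  1.95  0.42  0.97  0.08] f [-0.32 -0.32 -0.46] w 0.525
```

View pics/d3.png

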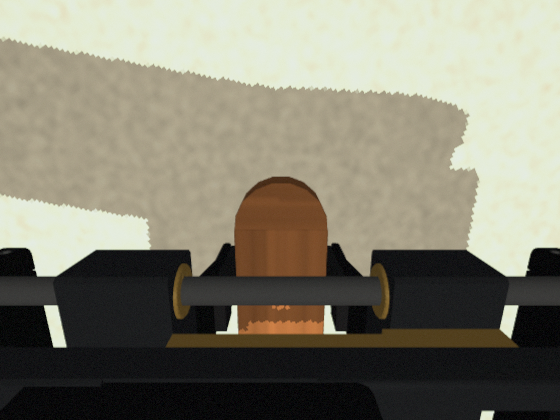

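>>> play_rows --translation '[[0, 0, 0], [0, 0, 0], [0, 0, 0], [0, 0, 0], [0, 0, 0], [0, 0, 0], [0, 0, 0], [0, 0, 0], [0, 0, 0], [0, 0, 0]]' --turn '[[0, -0.08, 0], [0, -0.12, 0], [0, -0.12, 0], [0, -0.12, 0], [0, -0.12, 0], [0, -0.12, 0], [0, -0.12, 0], [0, -0.12, 0], [0, -0.08, 0], [0, -0.05, 0]]' --fingers '[-0.3, -0.3, -0.3, -0.3, -0.3, -0.3, -0.3, -0.3, -0.3, -0.3]'

```text
time: 6.43
position: [0.4369, 0.2872, 0.0136]
tool_rot: [-1.532, -0.409, 0.409]
ft_force: [0.0, -0.2, -1.0]
grip_width: 0.525
```

>>> play_rows --translation '[[0, 2, 0], [0, 3, 0], [0, 3, 0], [0, 1.5, 0], [0, 0, 0], [0, 0, 0], [0, 0, 0], [0, 0, 0], [0, 0, 0], [0, -5, 0]]' --turn '[[0, 0, 0], [0, 0, 0], [0, 0, 0], [0, 0, 0], [0, 0, 0], [0, 0, 0], [0, 0, 0], [0, 0, 0], [0, 0, 0], [0, 0, 0]]' --fingers '[-0.3, -0.3, -0.3, -0.3, -0.3, 1, 1, 1, 1, 1]'

```text
time: 7.27
position: [0.4362, 0.2868, 0.0085]
tool_rot: [-1.533, -0.405, 0.407]
ft_force: [-0.7, 0.1, -0.1]
grip_width: 0.819
```

```bash
python3 - <<'E'
from h import *
s=ctrl.get_state();R=Ro.from_rotvec(s['tool_rot']);M=R.as_matrix();print(s['joint_positions'].round(2),np.degrees(np.arctan2(M[1,2],M[0,2])))
snap('d4');print(M.round(3))
E
```

```text
[ 0.33  0.55 -1.15  1.95  0.59  1.03  1.  ] 119.69206000701924
t 7.2667 [0.4362 0.2868 0.0085] [ 0.33  0.55 -1.15  1.95  0.59  1.03  1.  ] f [-0.65  0.07 -0.1 ] w 0.819
[[ 0.869 -0.001 -0.495]
 [ 0.495 -0.001  0.869]
 [-0.001 -1.    -0.   ]]
```

View pics/d4.png

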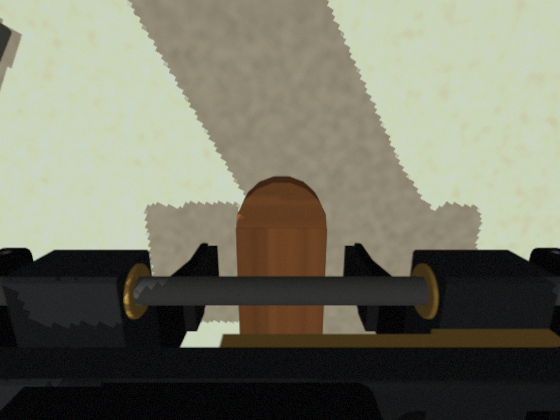

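>>> play_rows --translation '[[0, -15, 0], [0, -20, 0], [0, -20, 0], [0, -10, 0], [0, -5, 0], [0, 0, 0], [0, 0, 0], [0, 0, 0], [0, 0, 0], [0, 0, 0]]' --turn '[[0, 0, 0], [0, 0.06, 0], [0, 0.12, 0], [0, 0.12, 0], [0, 0.12, 0], [0, 0.12, 0], [0, 0.12, 0], [0, 0.12, 0], [0, 0.12, 0], [0, 0.12, 0]]' --fingers '[1, 1, 1, 1, 1, 1, 1, 1, 1, 1]'

```text
time: 8.15
position: [0.4368, 0.2877, 0.0803]
tool_rot: [-1.533, 0.397, -0.398]
ft_force: [0.0, -0.1, -0.1]
grip_width: 1.004
```

>>> play_rows --translation '[[0, 0, 0], [0, 0, 0], [0, 0, 0], [0, 0, 0], [0, 0, 0], [0, 0, 0], [0, 0, 0], [0, 0, 0], [0, 0, 0], [0, 0, 0]]' --turn '[[0, 0.12, 0], [0, 0.12, 0], [0, 0.12, 0], [0, 0.12, 0], [0, 0.12, 0], [0, 0.12, 0], [0, 0.12, 0], [0, 0.12, 0], [0, 0.12, 0], [0, 0.12, 0]]' --fingers '[1, 1, 1, 1, 1, 1, 1, 1, 1, 1]'

```text
time: 8.98
position: [0.4367, 0.2879, 0.0802]
tool_rot: [-1.141, 1.309, -1.309]
ft_force: [-0.9, 0.3, -1.3]
grip_width: 0.999
```

>>> play_rows --translation '[[0, 0, 0], [0, 0, 0], [0, 0, 0], [0, 0, 0], [0, 0, 0], [0, 0, 0], [0, 0, 0], [0, 0, 0], [0, 0, 0], [0, 0, 0]]' --turn '[[0, 0.12, 0], [0, 0.12, 0], [0, 0.12, 0], [0, 0.12, 0], [0, 0.12, 0], [0, 0.12, 0], [0, 0.1, 0], [0, 0.06, 0], [0, 0.02, 0], [0, 0, 0]]' --fingers '[1, 1, 1, 1, 1, 1, 1, 1, 1, 1]'

```text
time: 9.82
position: [0.4368, 0.2878, 0.0799]
tool_rot: [-0.53, 1.916, -1.916]
ft_force: [0.1, 0.2, 0.5]
grip_width: 0.995
```

```bash
python3 - <<'E'
from h import *
s=ctrl.get_state();R=Ro.from_rotvec(s['tool_rot']);M=R.as_matrix();print(s['joint_positions'].round(2),np.degrees(np.arctan2(M[1,2],M[0,2])))
c,im=snap('d5');print(M.round(3))
fit('long',c,wood(im),.4363,.2867,29.7)
fit('long',c,wood(im),.4363,.2867,29.7,fixz=False)
E
```

```text
[-0.    0.24 -0.7   1.91  0.18  1.05 -1.8 ] -59.00586588776144
t 9.8167 [0.4368 0.2878 0.0799] [-0.    0.24 -0.7   1.91  0.18  1.05 -1.8 ] f [0.11 0.22 0.53] w 0.995
[[-0.857  0.001  0.515]
 [-0.515  0.001 -0.857]
 [-0.001 -1.    -0.   ]]
long x 0.4354 y 0.2865 yaw 29.75  xor 0.105
long x 0.4344 y 0.2855 yaw 29.51 z -0.0095 xor 0.044
```

View pics/d5.png

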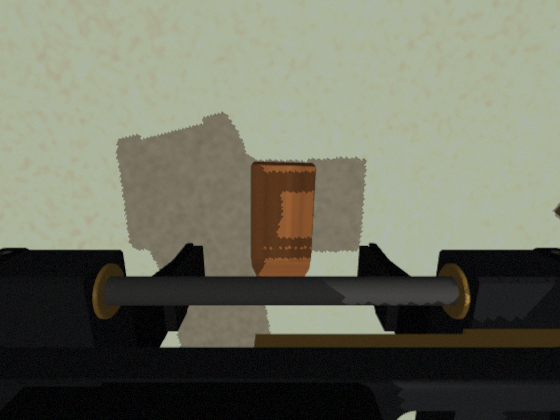

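>>> play_rows --translation '[[1, 8, 0.5], [0, 16, 0], [0, 18, 0], [0, 16, 0], [0, 11, 0], [0, 6, 0], [0, 2, 0], [0, 0, 0], [0, 0, 0], [0, 0, 0]]' --turn '[[0, 0.02, 0], [0, 0, 0], [0, 0, 0], [0, 0, 0], [0, 0, 0], [0, 0, 0], [0, 0, 0], [0, 0, 0], [0, 0, 0], [0, 0, 0]]' --fingers '[1, 1, 1, 1, 1, 0.6, 0.4, -0.3, -0.3, -0.3]'

```text
time: 10.7
position: [0.4368, 0.2868, 0.0028]
tool_rot: [-0.511, 1.929, -1.928]
ft_force: [0.4, -0.6, 0.1]
grip_width: 0.706
```

>>> play_rows --translation '[[0, 0, 0], [0, 0, 0], [0, 0, 0], [0, 0, 0], [0, 0, 0], [0, 0, 0], [0, -2, 0], [0, -6, 0], [0, -12, 0], [0, -15, 0]]' --turn '[[0, 0, 0], [0, 0, 0], [0, 0, 0], [0, 0, 0], [0, 0, 0], [0, 0, 0], [0, 0, 0], [0, 0, 0], [0, 0, 0], [0, 0, 0]]' --fingers '[-0.3, -0.3, -0.3, -0.3, -0.3, -0.3, -0.3, -0.3, -0.3, -0.3]'

```text
time: 11.53
position: [0.4352, 0.2858, 0.0371]
tool_rot: [-0.516, 1.93, -1.93]
ft_force: [0.1, 0.4, -0.9]
grip_width: 0.528
```

```bash
python3 - <<'E'
from h import *
ctrl.get_image('top')
s=ctrl.get_state();pickle.dump((s['position'],s['tool_rot']),open('cmd.pkl','wb'))
c,im=snap('d6')
plan([.55,.10,.13],-3)
E
```

```text
t 11.5833 [0.4375 0.2875 0.0405] [-0.02  0.29 -0.68  1.94  0.22  0.98 -1.86] f [2.   1.11 1.73] w 0.526
from [0.4375 0.2875 0.0405] yaw -60.2 turn total [-0.002 -0.998 -0.003] j7 -1.86 t 11.6333
[[0,-7,16],[1,-11,27],[5,-11,27],[8,-11,26],[11,-11,24],[14,-11,23],[16,-11,22],[16,-9,15],[10,-5,8],[5,-2,3]]
[[0.0,-0.074,0.0],[0.0,-0.123,0.0],[0.0,-0.123,0.0],[0.0,-0.123,0.0],[0.0,-0.123,0.0],[0.0,-0.123,0.0],[0.0,-0.123,0.0],[0.0,-0.099,0.0],[0.0,-0.062,0.0],[0.0,-0.025,0.0]]
end [0.5495 0.0997 0.1296]
[1, 1, 1, 1, 1, 1, 1, 1, 1, 1]
lag [ 0.0004  0.0001 -0.0009]
```

View pics/d6.png

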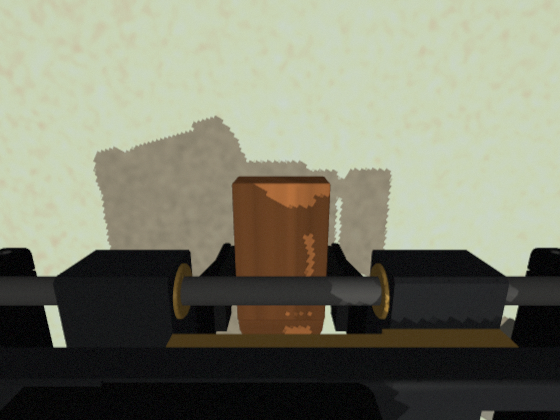

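```bash
python3 - <<'E'
from h import *
s,c=pickle.load(open('pics/d6.pkl','rb'));R=Ro.from_rotvec(s['tool_rot'])
for uv,ty in (((233,182.5),-.019),((330,182.5),-.019),((233,177),.003),((330,177),.003)):
    z=s['position'][2]-ty
    X=onz(c,uv,z);print((R.inv().apply(X-s['position'])*1000).round(1))
plan([.60,-.02,.14],-3,n=10)
E
```

```text
[-47.4 -18.8 -21.8]
[-47.4 -18.8  23. ]
[-46.4   3.2 -25.1]
[-46.4   3.2  26.4]
from [0.4375 0.2875 0.0405] yaw -60.2 turn total [-0.002 -0.998 -0.003] j7 -1.86 t 11.6333
[[1,-7,26],[4,-13,42],[10,-12,42],[15,-12,40],[20,-12,39],[24,-13,35],[28,-12,32],[26,-10,23],[18,-6,13],[7,-2,4]]
[[0.0,-0.074,0.0],[0.0,-0.123,0.0],[0.0,-0.123,0.0],[0.0,-0.123,0.0],[0.0,-0.123,0.0],[0.0,-0.123,0.0],[0.0,-0.123,0.0],[0.0,-0.099,0.0],[0.0,-0.062,0.0],[0.0,-0.025,0.0]]
end [ 0.5997 -0.0202  0.1395]
[1, 1, 1, 1, 1, 1, 1, 1, 1, 1]
lag [ 0.0004  0.0001 -0.0009]
```

>>> play_rows --translation '[[0, -7, 16], [1, -11, 27], [5, -11, 27], [8, -11, 26], [11, -11, 24], [14, -11, 23], [16, -11, 22], [16, -9, 15], [10, -5, 8], [5, -2, 3]]' --turn '[[0.0, -0.074, 0.0], [0.0, -0.123, 0.0], [0.0, -0.123, 0.0], [0.0, -0.123, 0.0], [0.0, -0.123, 0.0], [0.0, -0.123, 0.0], [0.0, -0.123, 0.0], [0.0, -0.099, 0.0], [0.0, -0.062, 0.0], [0.0, -0.025, 0.0]]' --fingers '[-0.3, -0.3, -0.3, -0.3, -0.3, -0.3, -0.3, -0.3, -0.3, -0.3]'

```text
time: 12.47
position: [0.5502, 0.0955, 0.1267]
tool_rot: [-1.182, 1.248, -1.25]
ft_force: [0.2, 0.3, -0.2]
grip_width: 0.527
```

```bash
python3 - <<'E'
from h import *
plan([.55,.10,.13],-3);commit()
plan([.60,-.02,.14],-3,n=8)
E
```

```text
from [0.4375 0.2875 0.0405] yaw -60.2 turn total [-0.002 -0.998 -0.003] j7 -0.43 t 12.4667
[[0,-7,16],[1,-11,27],[5,-11,27],[8,-11,26],[11,-11,24],[14,-11,23],[16,-11,22],[16,-9,15],[10,-5,8],[5,-2,3]]
[[0.0,-0.074,0.0],[0.0,-0.123,0.0],[0.0,-0.123,0.0],[0.0,-0.123,0.0],[0.0,-0.123,0.0],[0.0,-0.123,0.0],[0.0,-0.123,0.0],[0.0,-0.099,0.0],[0.0,-0.062,0.0],[0.0,-0.025,0.0]]
end [0.5495 0.0997 0.1296]
[1, 1, 1, 1, 1, 1, 1, 1, 1, 1]
lag [ 0.1127 -0.192   0.0861]
meas-cmd mm [ 0.6 -4.2 -2.9] rot [-0.001  0.002 -0.003] f [ 0.2   0.3  -0.15] w 0.527
from [0.5495 0.0997 0.1296] yaw -3.0 turn total [-0.003 -0.    -0.002] j7 -0.43 t 12.4667
[[11,-1,6],[20,-2,9],[19,-1,9],[19,-2,9],[19,-2,10],[15,-1,7],[10,-1,5],[4,-1,2],[0,0,0],[0,0,0]]
[[0.0,0.0,0.0],[-0.001,0.0,0.0],[-0.001,0.0,0.0],[-0.001,0.0,0.0],[-0.001,0.0,0.0],[0.0,0.0,0.0],[0.0,0.0,0.0],[0.0,0.0,0.0],[0,0,0],[0,0,0]]
end [ 0.6003 -0.0202  0.1404]
[1, 1, 1, 1, 1, 1, 1, 1, 1, 1]
lag [ 0.0006 -0.0042 -0.0029]
```

>>> play_rows --translation '[[11, -1, 6], [20, -2, 9], [19, -2, 9], [19, -2, 9], [19, -2, 10], [15, -1, 7], [10, -1, 5], [4, 0, 2], [0, 0, 0], [0, 0, 0]]' --turn '[[0, 0, 0], [0, 0, 0], [0, 0, 0], [0, 0, 0], [0, 0, 0], [0, 0, 0], [0, 0, 0], [0, 0, 0], [0, 0, 0], [0, 0, 0]]' --fingers '[-0.3, -0.3, -0.3, -0.3, -0.3, -0.3, -0.3, -0.3, -0.3, -0.3]'

```text
time: 13.3
position: [0.5988, -0.02, 0.1368]
tool_rot: [-1.184, 1.248, -1.246]
ft_force: [-0.3, 1.0, -0.1]
grip_width: 0.527
```

```bash
python3 - <<'E'
from h import *
c,im=snap('e1')
s=ctrl.get_state();pickle.dump((s['position'],s['tool_rot']),open('cmd.pkl','wb'));print(s['position'],np.abs(s['qd']).max())
cv2.imwrite('pics/e1z.png',cv2.resize(im[0:240,180:440],None,fx=2.5,fy=2.5,interpolation=cv2.INTER_CUBIC))
E
```

```text
t 13.3 [ 0.5988 -0.02    0.1368] [ 0.54  0.34 -0.66  1.67  0.22  1.21 -0.23] f [-0.31  1.05 -0.11] w 0.527
[ 0.59871173 -0.01953406  0.13690806] 0.004881304296679188
```

View pics/e1z.png

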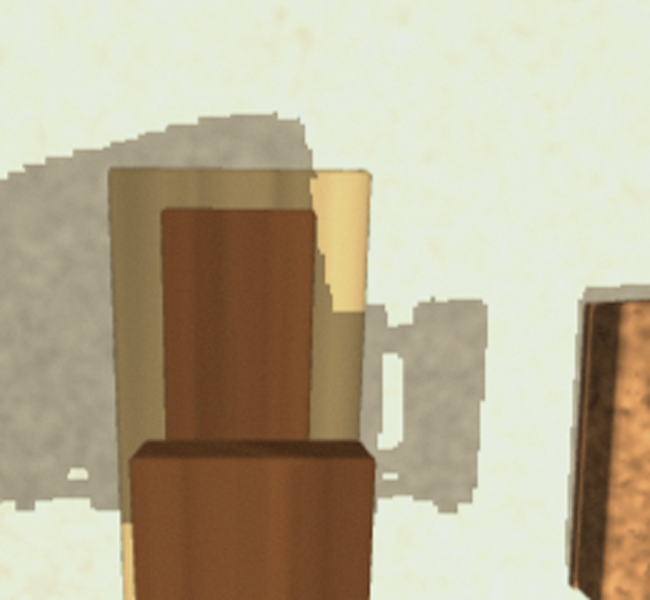

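```bash
python3 - <<'E'
from h import *
s,c=pickle.load(open('pics/e1.pkl','rb'));R=Ro.from_rotvec(s['tool_rot']);M=R.as_matrix()
Z=lambda u,v:((u+.5)/2.5-.5+180,(v+.5)/2.5-.5)
for a in [(162,210),(314,210),(165,438),(308,438)]: print('neck',onz(c,Z(*a),.03).round(4))
A,B=onz(c,Z(162,210),.03),onz(c,Z(314,210),.03)
C,D=onz(c,Z(165,438),.03),onz(c,Z(308,438),.03)
print('width',np.linalg.norm(A-B),np.linalg.norm(C-D))
d=(A+B)/2-(C+D)/2;print('mid',((A+B)/2).round(4),'yaw mid',np.degrees(np.arctan2(d[1],d[0])),'edge yaw',np.degrees(np.arctan2(*(B-A)[[1,0]]))+90)
print('tool yaw',np.degrees(np.arctan2(M[1,2],M[0,2])))
for uv,ty in (((132,458),-.019),((375,458),-.019),((147,440),.003),((362,440),.003)):
    X=onz(c,Z(*uv),s['position'][2]-ty);print('blk',(R.inv().apply(X-s['position'])*1000).round(1))
# two-view height of neck: top + wrist
ct=ctrl.camera_info('top');T=lambda u,v:((u+.5)/3-.5+130,(v+.5)/3-.5+180)
print(tri([(c,Z(162,210)),(ct,T(309,129))]),tri([(c,Z(314,210)),(ct,T(312,73))]))
E
```

```text
neck [0.5745 0.087  0.03  ]
neck [0.6231 0.0844 0.03  ]
neck [0.5695 0.0138 0.03  ]
neck [0.6188 0.0113 0.03  ]
width 0.04868510320570477 0.04938658462415561
mid [0.5988 0.0857 0.03  ] yaw mid 86.31025972665523 edge yaw 86.98668397241912
tool yaw -2.9798173499260074
blk [-47.4 -18.9 -22.9]
blk [-47.4 -19.   22. ]
blk [-47.4   3.1 -23. ]
blk [-47.4   3.   22.6]
[0.57519468 0.08881871 0.03387507] [0.62449526 0.08739646 0.02576688]
```

```bash
python3 - <<'E'
from h import *
plan([.5960,.0392,.048],-3.3,n=9)
E
```

```text
from [ 0.5987 -0.0195  0.1369] yaw -2.9 turn total [ 0.001  0.007 -0.001] j7 -0.23 t 13.35
[[-5,8,0],[-8,12,-1],[-8,13,-1],[-9,12,-1],[-8,13,-1],[-8,12,-1],[-7,10,0],[-4,6,-1],[-1,3,0],[0,0,0]]
[[0.0,0.001,0.0],[0.0,0.001,0.0],[0.0,0.001,0.0],[0.0,0.001,0.0],[0.0,0.001,0.0],[0.0,0.001,0.0],[0.0,0.001,0.0],[0.0,0.0,0.0],[0.0,0.0,0.0],[0,0,0]]
end [0.5958 0.0388 0.048 ]
[1, 1, 1, 1, 1, 1, 1, 1, 1, 1]
lag [0. 0. 0.]
```

>>> play_rows --translation '[[-5, 8, 0], [-8, 12, -1], [-8, 13, -1], [-9, 12, -1], [-8, 13, -1], [-8, 12, -1], [-7, 10, 0], [-4, 6, -1], [-1, 3, 0], [0, 0, 0]]' --turn '[[0, 0.007, 0], [0, 0, 0], [0, 0, 0], [0, 0, 0], [0, 0, 0], [0, 0, 0], [0, 0, 0], [0, 0, 0], [0, 0, 0], [0, 0, 0]]' --fingers '[-0.3, -0.3, -0.3, -0.3, -0.3, -0.3, -0.3, -0.3, -0.3, -0.3]'

```text
time: 14.18
position: [0.5962, 0.0374, 0.0472]
tool_rot: [-1.181, 1.254, -1.252]
ft_force: [0.7, -0.7, 0.7]
grip_width: 0.528
```

```bash
python3 - <<'E'
from h import *
ctrl.get_image('top')
c,im=snap('e2')
s=ctrl.get_state();pickle.dump((s['position'],s['tool_rot']),open('cmd.pkl','wb'));print(s['position'],np.abs(s['qd']).max())
cv2.imwrite('pics/e2z.png',cv2.resize(im[100:260,180:400],None,fx=3.5,fy=3.5,interpolation=cv2.INTER_CUBIC))
E
```

```text
t 14.2333 [0.5968 0.0368 0.0479] [ 0.42  0.43 -0.65  1.75  0.3   1.05 -0.39] f [ 0.18 -0.58 -0.16] w 0.528
[0.59714523 0.03649385 0.04840898] 0.008761077727491797
```

View pics/e2z.png

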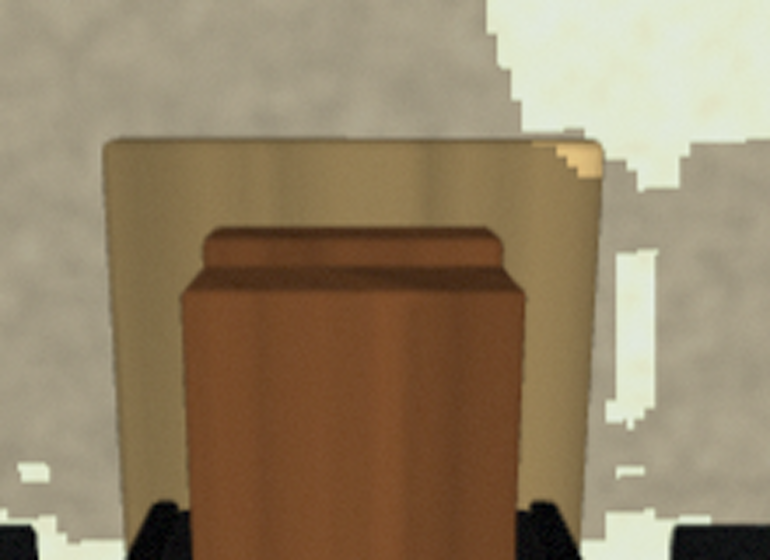

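```bash
python3 - <<'E'
from h import *
s,c=pickle.load(open('pics/e2.pkl','rb'));R=Ro.from_rotvec(s['tool_rot'])
Z=lambda u,v:((u+.5)/3.5-.5+180,(v+.5)/3.5-.5+100)
for n,uv,z in (('neckT',(204,239),.03),('neckT',(503,239),.03),('blkB',(206,268),s['position'][2]-.003),('blkB',(503,268),s['position'][2]-.003),('blkT',(183,292),s['position'][2]+.019),('blkT',(525,292),s['position'][2]+.019),('board',(103,142),.012),('board',(603,142),.012)):
    X=onz(c,Z(*uv),z);print(n,X.round(4),(R.inv().apply(X-s['position'])*1000).round(1))
E
```

```text
neckT [0.5746 0.0878 0.03  ] [-49.6  17.9 -25.2]
neckT [0.6235 0.0848 0.03  ] [-49.6  17.9  23.8]
blkB [0.5767 0.0852 0.0449] [-47.1   3.  -23. ]
blkB [0.6215 0.0825 0.0449] [-47.1   3.   22. ]
blkT [0.5765 0.0854 0.0669] [-47.3 -19.  -23.1]
blkT [0.6216 0.0827 0.0669] [-47.3 -19.   22. ]
board [0.5559 0.1037 0.012 ] [-64.3  35.9 -44.8]
board [0.6438 0.0984 0.012 ] [-64.3  35.9  43.3]
```

>>> play_rows --translation '[[-1.5, 2, 0], [-1, 3, 0], [0, 4, 0], [0, 3, 0], [0, 1.5, 0], [0, 1, 0], [0, 0.5, 0], [0, 0, 0], [0, 0, 0], [0, 0, 0]]' --turn '[[0, 0, 0], [0, 0, 0], [0, 0, 0], [0, 0, 0], [0, 0, 0], [0, 0, 0], [0, 0, 0], [0, 0, 0], [0, 0, 0], [0, 0, 0]]' --fingers '[-0.3, -0.3, -0.3, -0.3, -0.3, -0.3, -0.3, -0.3, -0.3, -0.3]'

```text
time: 15.12
position: [0.5969, 0.0395, 0.0332]
tool_rot: [-1.18, 1.253, -1.253]
ft_force: [0.6, 0.1, -1.2]
grip_width: 0.529
```

```bash
python3 - <<'E'
from h import *
s=ctrl.get_state();print(s['position'],s['ft_force'])
c,im=snap('e3')
cv2.imwrite('pics/e3z.png',cv2.resize(im[100:260,180:400],None,fx=3.5,fy=3.5,interpolation=cv2.INTER_CUBIC))
E
```

```text
[0.59690645 0.03952802 0.03319852] [ 0.55409826  0.09881221 -1.20471475]
t 15.1167 [0.5969 0.0395 0.0332] [ 0.41  0.45 -0.64  1.76  0.31  1.03 -0.4 ] f [ 0.55  0.1  -1.2 ] w 0.529
```

View pics/e3z.png

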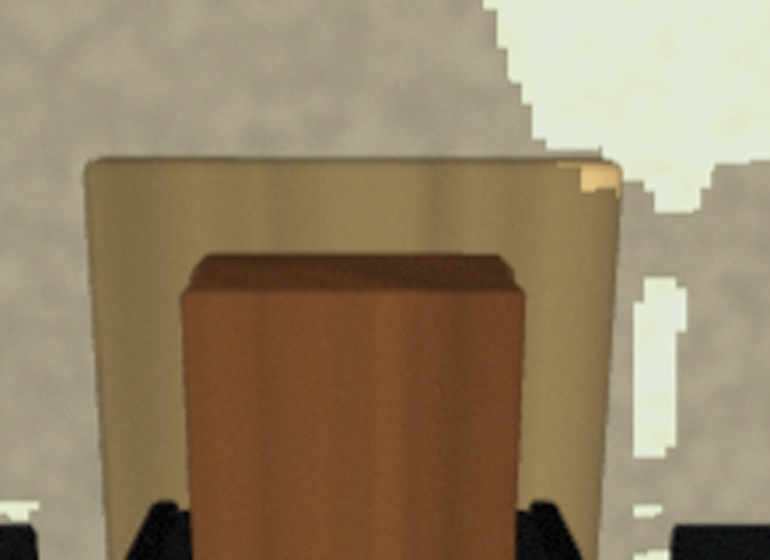

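>>> play_rows --translation '[[0, 0.5, 0], [0, 0, 0], [0, 0, 0], [0, 0, 0], [0, 0, 0], [0, -10, 0], [0, -20, 0], [0, -30, 0], [0, -30, 0], [0, -12, 0]]' --turn '[[0, 0, 0], [0, 0, 0], [0, 0, 0], [0, 0, 0], [0, 0, 0], [0, 0, 0], [0, 0, 0], [0, 0, 0], [0, 0, 0], [0, 0, 0]]' --fingers '[-0.3, -0.3, 1, 1, 1, 1, 1, 1, 1, 1]'

```text
time: 16.0
position: [0.5991, 0.0402, 0.1396]
tool_rot: [-1.175, 1.248, -1.256]
ft_force: [0.8, 0.6, 0.1]
grip_width: 0.979
```

```bash
python3 - <<'E'
from h import *
ctrl.get_image('top');ctrl.get_image('top')
c,im=snap('e4')
cv2.imwrite('pics/e4z.png',cv2.resize(im[60:260,180:400],None,fx=3,fy=3,interpolation=cv2.INTER_CUBIC))
s=ctrl.get_state();pickle.dump((s['position'],s['tool_rot']),open('cmd.pkl','wb'));print(s['position'],np.abs(s['qd']).max())
fit('long',c,wood(im),.5955,.0386,86.7,z0=.03,fixz=True)
plan([.455,-.03,.13],85)
E
```

```text
t 16.1 [0.5989 0.0399 0.138 ] [ 0.45  0.34 -0.68  1.67  0.23  1.2  -0.34] f [ 0.4   0.48 -0.82] w 0.989
[0.59746567 0.03950344 0.13570753] 0.043288100169823894
long x 0.5956 y 0.0386 yaw 86.79  xor 0.098
from [0.5975 0.0395 0.1357] yaw -3.4 turn total [-0.002 -1.544  0.002] j7 -0.34 t 16.15
[[6,0,-10],[7,1,-18],[4,1,-19],[1,0,-20],[-4,1,-19],[-7,1,-19],[-10,0,-16],[-11,1,-12],[-7,0,-6],[-4,0,-2]]
[[0.0,-0.114,0.0],[0.0,-0.191,0.0],[0.0,-0.191,0.0],[0.0,-0.191,0.0],[0.0,-0.191,0.0],[0.0,-0.191,0.0],[0.0,-0.191,0.0],[0.0,-0.152,0.0],[0.0,-0.095,0.0],[0.0,-0.038,0.0]]
end [ 0.4546 -0.0299  0.1304]
[1, 1, 1, 1, 1, 1, 1, 1, 1, 1]
lag [0. 0. 0.]
```

View pics/e4z.png

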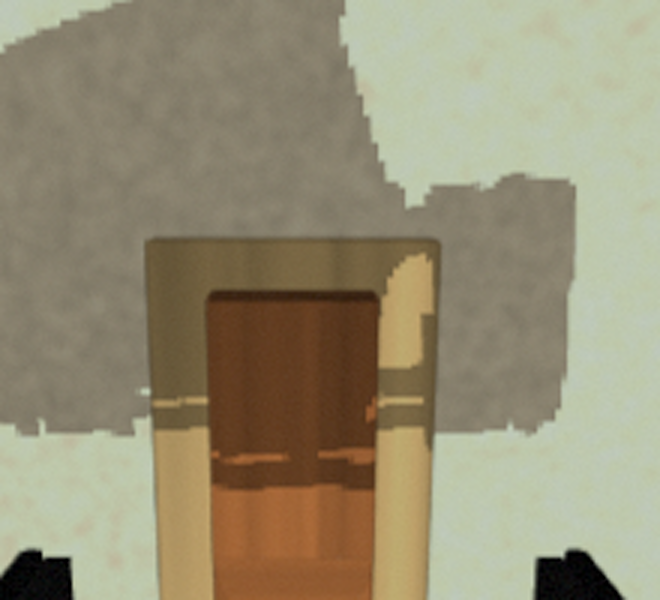

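```bash
python3 - <<'E'
from h import *
plan([.47,-.04,.13],54)
E
```

```text
from [0.5975 0.0395 0.1357] yaw -3.4 turn total [-0.002 -1.002  0.002] j7 -0.34 t 16.15
[[6,0,-9],[10,1,-16],[8,1,-17],[5,0,-18],[3,1,-18],[1,1,-18],[-1,0,-19],[-3,1,-14],[-3,0,-9],[-1,0,-4]]
[[0.0,-0.074,0.0],[0.0,-0.124,0.0],[0.0,-0.124,0.0],[0.0,-0.124,0.0],[0.0,-0.124,0.0],[0.0,-0.124,0.0],[0.0,-0.124,0.0],[0.0,-0.099,0.0],[0.0,-0.062,0.0],[0.0,-0.025,0.0]]
end [ 0.4702 -0.0404  0.1304]
[1, 1, 1, 1, 1, 1, 1, 1, 1, 1]
lag [0. 0. 0.]
```

>>> play_rows --translation '[[6, 0, -9], [10, 1, -16], [8, 1, -17], [5, 0, -18], [3, 1, -18], [1, 1, -18], [-1, 0, -19], [-3, 1, -14], [-3, 0, -9], [-1, 0, -4]]' --turn '[[0.0, -0.074, 0.0], [0.0, -0.124, 0.0], [0.0, -0.124, 0.0], [0.0, -0.124, 0.0], [0.0, -0.124, 0.0], [0.0, -0.124, 0.0], [0.0, -0.124, 0.0], [0.0, -0.099, 0.0], [0.0, -0.062, 0.0], [0.0, -0.025, 0.0]]' --fingers '[1, 1, 1, 1, 1, 1, 1, 1, 1, 1]'

```text
time: 16.98
position: [0.4666, -0.0417, 0.1275]
tool_rot: [-1.516, 0.493, -0.487]
ft_force: [0.4, -0.2, -0.3]
grip_width: 1.003
```

```bash
python3 - <<'E'
from h import *
commit();print(ctrl.get_state()['joint_positions'].round(2))
plan([.45,-.066,.11],83.5,n=7)
E
```

```text
meas-cmd mm [-3.6 -1.2 -2.9] rot [-0.004 -0.001  0.006] f [ 0.36 -0.16 -0.29] w 1.003
[ 0.81  0.05 -0.79  1.98  0.04  1.13  0.95]
from [ 0.4702 -0.0404  0.1304] yaw 54.1 turn total [-0.    -0.513  0.002] j7 0.95 t 16.9833
[[0,2,-4],[-1,4,-6],[-1,4,-6],[-2,4,-7],[-2,4,-4],[-2,2,-3],[0,0,-1],[0,0,0],[0,0,0],[0,0,0]]
[[0.0,-0.06,0.0],[0.0,-0.101,0.0],[0.0,-0.101,0.0],[0.0,-0.101,0.0],[0.0,-0.081,0.0],[0.0,-0.05,0.0],[0.0,-0.02,0.0],[0,0,0],[0,0,0],[0,0,0]]
end [ 0.4502 -0.0659  0.1104]
[1, 1, 1, 1, 1, 1, 1, 1, 1, 1]
lag [-0.0036 -0.0012 -0.0029]
```

>>> play_rows --translation '[[0, 2, -4], [-1, 4, -6], [-1, 4, -6], [-2, 4, -7], [-2, 4, -4], [-2, 2, -3], [0, 0, -1], [0, 0, 0], [0, 0, 0], [0, 0, 0]]' --turn '[[0.0, -0.06, 0.0], [0.0, -0.101, 0.0], [0.0, -0.101, 0.0], [0.0, -0.101, 0.0], [0.0, -0.081, 0.0], [0.0, -0.05, 0.0], [0.0, -0.02, 0.0], [0, 0, 0], [0, 0, 0], [0, 0, 0]]' --fingers '[1, 1, 1, 1, 1, 1, 1, 1, 1, 1]'

```text
time: 17.82
position: [0.4495, -0.0656, 0.1093]
tool_rot: [-1.569, 0.089, -0.089]
ft_force: [-0.4, -0.2, -0.6]
grip_width: 0.999
```

```bash
python3 - <<'E'
from h import *
c,im=snap('f1')
s=ctrl.get_state();pickle.dump((s['position'],s['tool_rot']),open('cmd.pkl','wb'));print(s['position'],np.abs(s['qd']).max())
r=fit('middle',c,wood(im),.44,-.067,173.5);fit('middle',c,wood(im),.44,-.067,173.5,fixz=False)
E
```

```text
t 17.8167 [ 0.4495 -0.0656  0.1093] [ 0.86  0.03 -0.78  2.03  0.02  1.09  1.53] f [-0.38 -0.21 -0.64] w 0.999
[ 0.44955153 -0.06558404  0.10942481] 0.004204989374509192
middle x 0.4366 y -0.0709 yaw 172.82  xor 0.073
middle x 0.4377 y -0.0714 yaw 171.82 z -0.0093 xor 0.011
```

View pics/f1.png

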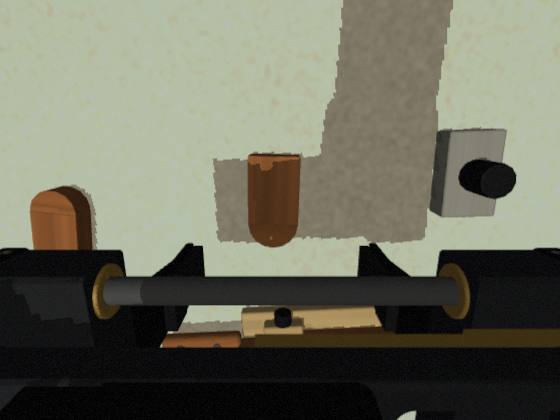

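```bash
python3 - <<'E'
from h import *
plan([.437,-.0711,.04],82.2,n=8)
E
```

```text
from [ 0.4496 -0.0656  0.1094] yaw 83.5 turn total [-0.     0.023 -0.   ] j7 1.53 t 17.8667
[[-1,7,-1],[-2,11,-1],[-2,12,-1],[-2,11,-1],[-2,11,-1],[-1,9,-1],[-1,6,-1],[-1,2,0],[0,0,0],[0,0,0]]
[[0.0,0.002,0.0],[0.0,0.004,0.0],[0.0,0.004,0.0],[0.0,0.004,0.0],[0.0,0.004,0.0],[0.0,0.003,0.0],[0.0,0.002,0.0],[0.0,0.001,0.0],[0,0,0],[0,0,0]]
end [ 0.4368 -0.071   0.0404]
[1, 1, 1, 1, 1, 1, 1, 1, 1, 1]
lag [0. 0. 0.]
```

>>> play_rows --translation '[[-1, 7, -1], [-2, 11, -1], [-2, 12, -1], [-2, 11, -1], [-2, 11, -1], [-1, 9, -1], [-1, 6, -1], [-1, 2, 0], [0, 0, 0], [0, 0, 0]]' --turn '[[0, 0.006, 0], [0, 0.006, 0], [0, 0.006, 0], [0, 0.005, 0], [0, 0, 0], [0, 0, 0], [0, 0, 0], [0, 0, 0], [0, 0, 0], [0, 0, 0]]' --fingers '[0.7, 0.7, 0.7, 0.7, 0.7, 0.7, 0.7, 0.7, 0.7, 0.7]'

```text
time: 18.7
position: [0.437, -0.0713, 0.0408]
tool_rot: [-1.568, 0.106, -0.107]
ft_force: [0.8, -0.4, 0.9]
grip_width: 0.854
```

```bash
python3 - <<'E'
from h import *
commit();snap('f2')
E
```

```text
meas-cmd mm [ 0.3 -0.2  0.3] rot [-0.    -0.001 -0.001] f [ 0.79 -0.4   0.9 ] w 0.854
t 18.7 [ 0.437  -0.0713  0.0408] [ 0.85  0.12 -0.77  2.12  0.1   0.94  1.46] f [ 0.79 -0.4   0.9 ] w 0.854
```

View pics/f2.png

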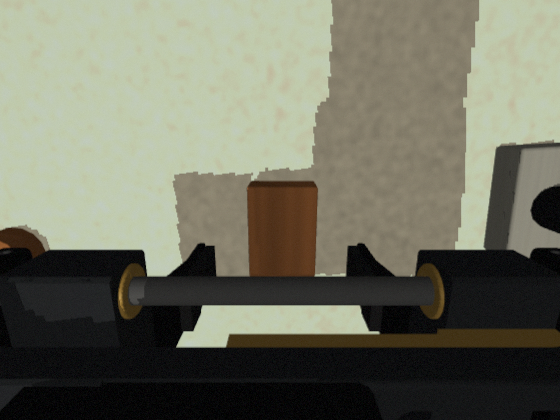

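Well centred and square between the fingers. Descend and grip.

>>> play_rows --translation '[[0, 8, 0], [0, 13, 0], [0, 10, 0], [0, 5, 0], [0, 1.5, 0], [0, 0, 0], [0, 0, 0], [0, 0, 0], [0, 0, 0], [0, 0, 0]]' --turn '[[0, 0, 0], [0, 0, 0], [0, 0, 0], [0, 0, 0], [0, 0, 0], [0, 0, 0], [0, 0, 0], [0, 0, 0], [0, 0, 0], [0, 0, 0]]' --fingers '[0.5, 0.5, 0.5, 0.5, 0.5, -0.3, -0.3, -0.3, -0.3, -0.3]'

```text
time: 19.58
position: [0.4371, -0.0714, 0.0034]
tool_rot: [-1.569, 0.106, -0.107]
ft_force: [0.2, 0.4, 1.3]
grip_width: 0.48
```

```bash
python3 - <<'E'
from h import *
setz(37.5);commit()
E
```

```text
cmd [ 0.4368 -0.071   0.0029]
meas-cmd mm [ 0.3 -0.4  0.5] rot [-0.001 -0.001 -0.001] f [0.17 0.4  1.27] w 0.48
```

```bash
python3 - <<'E'
from h import *
plan([.53,-.02,.12],26)
commit();plan([.5967,.047,.085],-3.3,n=7)
E
```

```text
from [ 0.4368 -0.071   0.0029] yaw 82.1 turn total [-0.    0.98 -0.  ] j7 1.40 t 19.5833
[[6,-9,5],[10,-14,8],[9,-15,10],[8,-14,11],[6,-14,11],[5,-15,12],[3,-14,13],[1,-12,10],[1,-7,7],[0,-3,3]]
[[0.0,0.073,0.0],[0.0,0.121,0.0],[0.0,0.121,0.0],[0.0,0.121,0.0],[0.0,0.121,0.0],[0.0,0.121,0.0],[0.0,0.121,0.0],[0.0,0.097,0.0],[0.0,0.06,0.0],[0.0,0.024,0.0]]
end [ 0.5305 -0.0203  0.1199]
[1, 1, 1, 1, 1, 1, 1, 1, 1, 1]
lag [ 0.0003 -0.0004  0.0005]
meas-cmd mm [ -93.4  -51.2 -116.5] rot [ 0.    -0.981 -0.001] f [0.17 0.4  1.27] w 0.48
from [ 0.5305 -0.0203  0.1199] yaw 26.0 turn total [ 0.     0.511 -0.   ] j7 1.40 t 19.5833
[[-4,4,10],[-7,7,18],[-9,7,16],[-10,7,15],[-10,5,11],[-6,4,7],[-3,1,2],[0,0,0],[0,0,0],[0,0,0]]
[[0.0,0.06,0.0],[0.0,0.1,0.0],[0.0,0.1,0.0],[0.0,0.1,0.0],[0.0,0.08,0.0],[0.0,0.05,0.0],[0.0,0.02,0.0],[0,0,0],[0,0,0],[0,0,0]]
end [0.5962 0.047  0.0849]
[1, 1, 1, 1, 1, 1, 1, 1, 1, 1]
lag [-0.0934 -0.0512 -0.1165]
```

>>> play_rows --translation '[[0, -6, 0], [10, -14, 8], [10, -15, 10], [9, -14, 11], [7, -14, 11], [6, -15, 12], [4, -14, 13], [2, -12, 12], [1, -9, 8], [0, -4, 3]]' --turn '[[0.0, 0.073, 0.0], [0.0, 0.121, 0.0], [0.0, 0.121, 0.0], [0.0, 0.121, 0.0], [0.0, 0.121, 0.0], [0.0, 0.121, 0.0], [0.0, 0.121, 0.0], [0.0, 0.097, 0.0], [0.0, 0.06, 0.0], [0.0, 0.024, 0.0]]' --fingers '[-0.3, -0.3, -0.3, -0.3, -0.3, -0.3, -0.3, -0.3, -0.3, -0.3]'

```text
time: 20.42
position: [0.5329, -0.0254, 0.1218]
tool_rot: [-1.388, 0.867, -0.871]
ft_force: [0.0, -0.4, 0.4]
grip_width: 0.482
```

>>> play_rows --translation '[[-4, 4, 10], [-7, 7, 18], [-9, 7, 16], [-10, 7, 15], [-10, 5, 11], [-6, 4, 7], [-3, 1, 2], [0, 0, 0], [0, 0, 0], [0, 0, 0]]' --turn '[[0.0, 0.06, 0.0], [0.0, 0.1, 0.0], [0.0, 0.1, 0.0], [0.0, 0.1, 0.0], [0.0, 0.08, 0.0], [0.0, 0.05, 0.0], [0.0, 0.02, 0.0], [0, 0, 0], [0, 0, 0], [0, 0, 0]]' --fingers '[-0.3, -0.3, -0.3, -0.3, -0.3, -0.3, -0.3, -0.3, -0.3, -0.3]'

```text
time: 21.25
position: [0.5964, 0.0405, 0.0851]
tool_rot: [-1.183, 1.249, -1.25]
ft_force: [0.6, -0.8, -0.5]
grip_width: 0.479
```

```bash
python3 - <<'E'
from h import *
ctrl.get_image('top')
c,im=snap('g1')
s=ctrl.get_state();pickle.dump((s['position'],s['tool_rot']),open('cmd.pkl','wb'));print(s['position'],np.abs(s['qd']).max())
M=Ro.from_rotvec(s['tool_rot']).as_matrix();print('yaw',np.degrees(np.arctan2(M[1,2],M[0,2])),M[2].round(4))
cv2.imwrite('pics/g1z.png',cv2.resize(im[100:260,180:400],None,fx=3.5,fy=3.5,interpolation=cv2.INTER_CUBIC))
E
```

```text
t 21.3 [0.5964 0.0404 0.0852] [ 0.39  0.38 -0.61  1.73  0.24  1.11 -0.35] f [ 0.79  0.46 -0.31] w 0.48
[0.59644608 0.04036567 0.08525686] 0.0037327478009317565
yaw -3.179366773909818 [ 5.e-04 -1.e+00  2.e-04]
```

View pics/g1z.png

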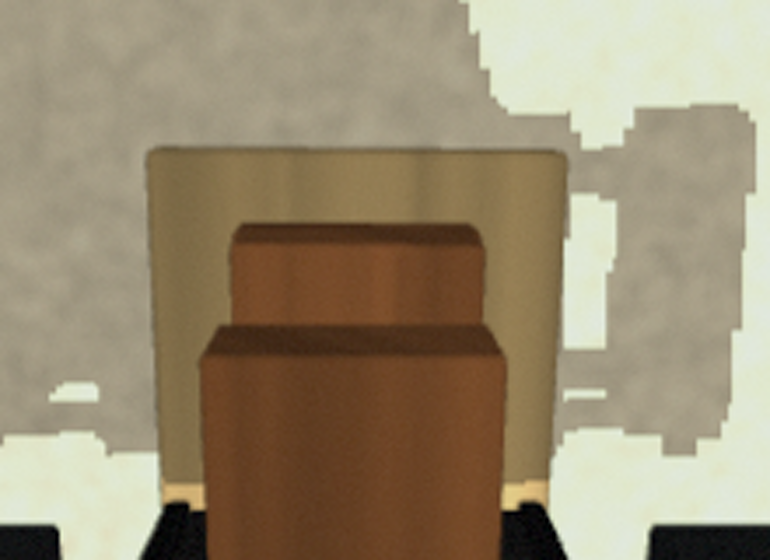

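```bash
cat >> h.py <<'E'
def meas(name,pts,f,ox,oy):
    s,c=pickle.load(open(f'pics/{name}.pkl','rb'));R=Ro.from_rotvec(s['tool_rot'])
    for n,uv,z in pts:
        if isinstance(z,str): z=s['position'][2]+float(z)
        X=onz(c,((uv[0]+.5)/f-.5+ox,(uv[1]+.5)/f-.5+oy),z);print(n,X.round(4),(R.inv().apply(X-s['position'])*1000).round(1))
E
python3 - <<'E'
from h import *
meas('g1',[('longT',(230,243),.052),('longT',(485,243),.052),('midB',(220,326),'-.003'),('midB',(488,326),'-.003'),('midT',(201,355),'.019'),('midT',(505,355),'.019')],3.5,180,100)
E
```

```text
longT [0.5764 0.0885 0.052 ] [-46.9  33.2 -22.7]
longT [0.6217 0.0859 0.052 ] [-46.9  33.2  22.8]
midB [0.5774 0.0796 0.0822] [-38.1   3.  -21.1]
midB [0.6185 0.0774 0.0822] [-38.1   3.   20. ]
midT [0.5775 0.0803 0.1042] [-38.8 -19.  -21.1]
midT [0.6182 0.078  0.1042] [-38.8 -19.   19.7]
```

>>> play_rows --translation '[[-2, 2, 0.5], [-3, 5, 0], [-2.5, 7, 0], [-1, 7, 0], [0, 5, 0], [0, 2, 0], [0, 1.5, 0], [0, 0.5, 0], [0, 0, 0], [0, 0, 0]]' --turn '[[0, 0, 0], [0, 0, 0], [0, 0, 0], [0, 0, 0], [0, 0, 0], [0, 0, 0], [0, 0, 0], [0, 0, 0], [0, 0, 0], [0, 0, 0]]' --fingers '[-0.3, -0.3, -0.3, -0.3, -0.3, -0.3, -0.3, -0.3, -0.3, -0.3]'

```text
time: 22.18
position: [0.597, 0.0496, 0.0555]
tool_rot: [-1.184, 1.25, -1.249]
ft_force: [-3.1, -0.4, 6.1]
grip_width: 0.477
```

```bash
python3 - <<'E'
from h import *
c,im=snap('g2')
cv2.imwrite('pics/g2z.png',cv2.resize(im[100:260,180:400],None,fx=3.5,fy=3.5,interpolation=cv2.INTER_CUBIC))
E
```

```text
t 22.1833 [0.597  0.0496 0.0555] [ 0.37  0.42 -0.6   1.75  0.27  1.06 -0.38] f [-3.14 -0.45  6.13] w 0.477
```

View pics/g2z.png

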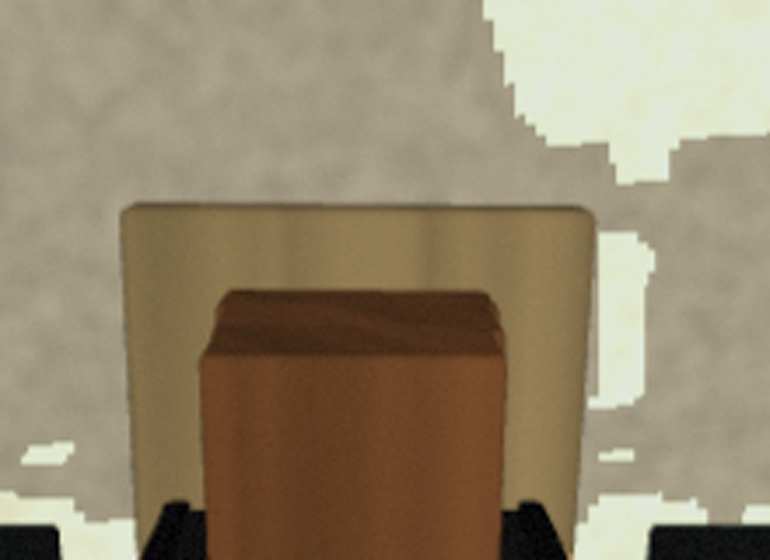

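>>> play_rows --translation '[[0, 0, 0], [0, 0, 0], [0, 0, 0], [0, 0, 0], [0, -8, 0], [0, -20, 0], [0, -25, 0], [0, -20, 0], [0, -12, 0], [0, -5, 0]]' --turn '[[0, 0, 0], [0, 0, 0], [0, 0, 0], [0, 0, 0], [0, 0, 0], [0, 0, 0], [0, 0, 0], [0, 0, 0], [0, 0, 0], [0, 0, 0]]' --fingers '[1, 1, 1, 1, 1, 1, 1, 1, 1, 1]'

```text
time: 23.07
position: [0.5989, 0.0498, 0.1477]
tool_rot: [-1.18, 1.247, -1.251]
ft_force: [0.2, 0.9, -0.4]
grip_width: 0.992
```

```bash
python3 - <<'E'
from h import *
ctrl.get_image('top')
c,im=snap('g3')
cv2.imwrite('pics/g3z.png',cv2.resize(im[60:260,180:400],None,fx=3,fy=3,interpolation=cv2.INTER_CUBIC))
s=ctrl.get_state();pickle.dump((s['position'],s['tool_rot']),open('cmd.pkl','wb'));print(s['position'],np.abs(s['qd']).max())
plan([.49,-.17,.135],-58)
E
```

```text
t 23.1167 [0.5987 0.0497 0.1473] [ 0.4   0.32 -0.63  1.66  0.2   1.22 -0.33] f [ 0.3  -0.36  0.73] w 0.996
[0.59797673 0.04951568 0.14576038] 0.03206525081569361
from [0.598  0.0495 0.1458] yaw -3.2 turn total [-0.002  0.957 -0.001] j7 -0.33 t 23.1667
[[17,1,-7],[28,1,-10],[30,1,-6],[30,2,-3],[30,1,0],[30,1,5],[29,2,7],[23,1,9],[13,0,7],[5,1,3]]
[[0.0,0.071,0.0],[0.0,0.118,0.0],[0.0,0.118,0.0],[0.0,0.118,0.0],[0.0,0.118,0.0],[0.0,0.118,0.0],[0.0,0.118,0.0],[0.0,0.095,0.0],[0.0,0.059,0.0],[0.0,0.024,0.0]]
end [ 0.49   -0.1697  0.1347]
[1, 1, 1, 1, 1, 1, 1, 1, 1, 1]
lag [0. 0. 0.]
```

View pics/g3z.png

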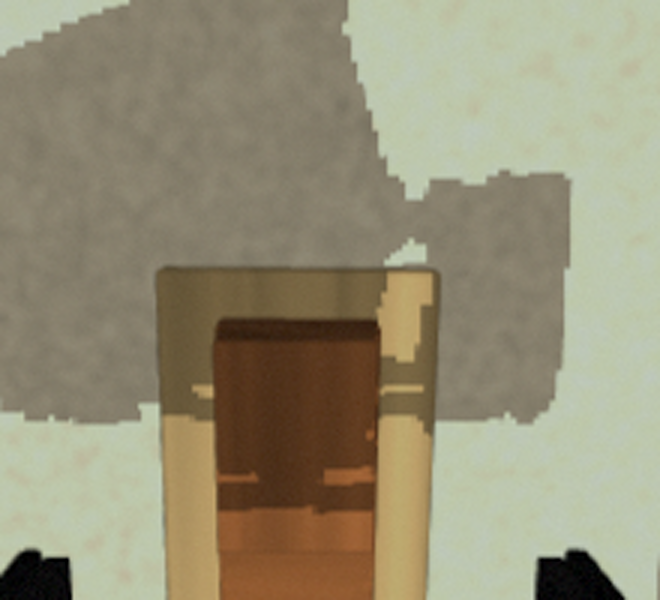

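Middle block sits flush. On to the short block.

>>> play_rows --translation '[[17, 1, -7], [28, 1, -10], [30, 1, -6], [30, 2, -3], [30, 1, 0], [30, 1, 5], [29, 2, 7], [23, 1, 9], [13, 0, 7], [5, 1, 3]]' --turn '[[0.0, 0.071, 0.0], [0.0, 0.118, 0.0], [0.0, 0.118, 0.0], [0.0, 0.118, 0.0], [0.0, 0.118, 0.0], [0.0, 0.118, 0.0], [0.0, 0.118, 0.0], [0.0, 0.095, 0.0], [0.0, 0.059, 0.0], [0.0, 0.024, 0.0]]' --fingers '[1, 1, 1, 1, 1, 1, 1, 1, 1, 1]'

```text
time: 24.0
position: [0.4871, -0.1726, 0.1324]
tool_rot: [-0.544, 1.911, -1.91]
ft_force: [-0.0, -0.7, 0.9]
grip_width: 0.998
```

```bash
python3 - <<'E'
from h import *
commit()
plan([.427,-.25,.11],-103,n=8)
E
```

```text
meas-cmd mm [-2.9 -2.9 -2.2] rot [-0.002  0.007 -0.004] f [-0.05 -0.72  0.95] w 0.998
from [ 0.49   -0.1697  0.1347] yaw -58.0 turn total [-0.001  0.786 -0.001] j7 -0.77 t 24.0
[[9,2,3],[16,4,7],[14,4,9],[13,5,11],[11,4,12],[8,3,11],[5,2,7],[1,1,3],[0,0,0],[0,0,0]]
[[0.0,0.077,0.0],[0.0,0.129,0.0],[0.0,0.129,0.0],[0.0,0.129,0.0],[0.0,0.129,0.0],[0.0,0.103,0.0],[0.0,0.064,0.0],[0.0,0.026,0.0],[0,0,0],[0,0,0]]
end [ 0.4271 -0.2502  0.1096]
[1, 1, 1, 1, 1, 1, 1, 1, 1, 1]
lag [-0.0029 -0.0029 -0.0022]
```

>>> play_rows --translation '[[9, 2, 3], [16, 4, 7], [14, 4, 9], [13, 5, 11], [11, 4, 12], [8, 3, 11], [5, 2, 7], [1, 1, 3], [0, 0, 0], [0, 0, 0]]' --turn '[[0.0, 0.077, 0.0], [0.0, 0.124, 0.0], [0.0, 0.124, 0.0], [0.0, 0.124, 0.0], [0.0, 0.124, 0.0], [0.0, 0.103, 0.0], [0.0, 0.07, 0.0], [0.0, 0.04, 0.0], [0, 0, 0], [0, 0, 0]]' --fingers '[1, 1, 1, 1, 1, 1, 1, 1, 1, 1]'

```text
time: 24.83
position: [0.4274, -0.2498, 0.1082]
tool_rot: [-0.236, -2.103, 2.101]
ft_force: [-0.3, 0.4, -0.6]
grip_width: 1.001
```

```bash
python3 - <<'E'
from h import *
c,im=snap('i1')
s=ctrl.get_state();pickle.dump((s['position'],s['tool_rot']),open('cmd.pkl','wb'));print(s['position'],np.abs(s['qd']).max())
r=fit('short',c,wood(im),.437,-.2536,-14);r=fit('short',c,wood(im),.437,-.2536,-14,fixz=False)
plan([r[0],r[1],.04],np.degrees(r[2])-90,n=8)
E
```

```text
t 24.8333 [ 0.4274 -0.2498  0.1082] [ 0.73  0.1  -0.27  1.96  0.03  1.09 -1.34] f [-0.27  0.39 -0.6 ] w 1.001
[ 0.4277367  -0.24970772  0.10846633] 0.006206755859472011
short x 0.4329 y -0.2561 yaw -13.22  xor 0.081
short x 0.4311 y -0.2562 yaw -12.70 z -0.0115 xor 0.013
from [ 0.4277 -0.2497  0.1085] yaw -102.8 turn total [ 0.001 -0.003  0.001] j7 -1.34 t 24.8833
[[0,7,1],[-1,11,0],[-1,11,1],[-1,11,1],[-1,12,1],[0,9,1],[-1,5,0],[0,2,1],[0,0,0],[0,0,0]]
[[0.0,0.0,0.0],[0.0,0.0,0.0],[0.0,0.0,0.0],[0.0,0.0,0.0],[0.0,0.0,0.0],[0.0,0.0,0.0],[0.0,0.0,0.0],[0.0,0.0,0.0],[0,0,0],[0,0,0]]
end [ 0.4312 -0.2566  0.0405]
[1, 1, 1, 1, 1, 1, 1, 1, 1, 1]
lag [0. 0. 0.]
```

View pics/i1.png

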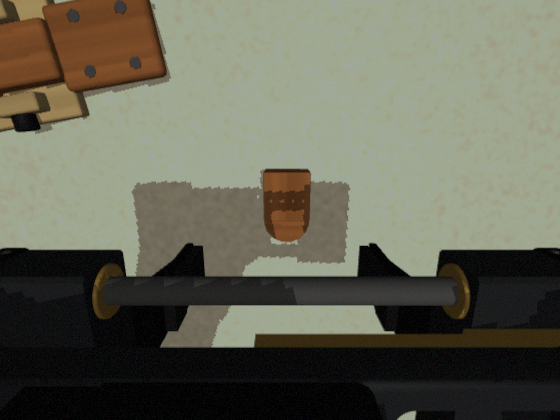

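>>> play_rows --translation '[[-1, 7, 1], [-1, 11, 0], [-1, 11, 1], [-1, 11, 1], [-1, 12, 1], [-1, 9, 1], [-1, 5, 0], [0, 2, 1], [0, 0, 0], [0, 0, 0]]' --turn '[[0, 0, 0], [0, 0, 0], [0, 0, 0], [0, 0, 0], [0, 0, 0], [0, 0, 0], [0, 0, 0], [0, 0, 0], [0, 0, 0], [0, 0, 0]]' --fingers '[0.7, 0.7, 0.7, 0.7, 0.7, 0.7, 0.7, 0.7, 0.7, 0.7]'

```text
time: 25.72
position: [0.4332, -0.2584, 0.0413]
tool_rot: [-0.24, -2.101, 2.102]
ft_force: [0.1, 0.3, 0.2]
grip_width: 0.85
```

```bash
python3 - <<'E'
from h import *
snap('i2')
E
```

```text
t 25.7167 [ 0.4332 -0.2584  0.0413] [ 0.73  0.2  -0.26  2.    0.06  0.95 -1.37] f [0.06 0.27 0.17] w 0.85
```

View pics/i2.png

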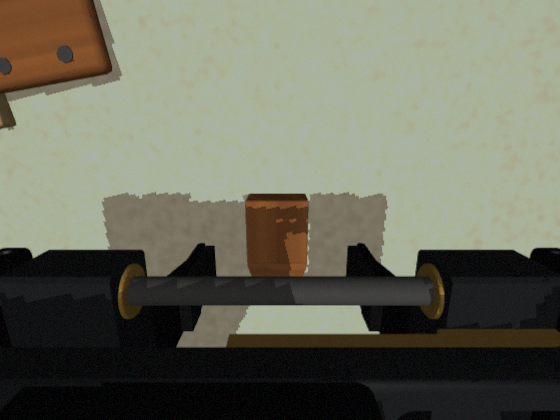

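>>> play_rows --translation '[[0, 8, -1.5], [0, 13, 0], [0, 10, 0], [0, 5.5, 0], [0, 1.5, 0], [0, 0, 0], [0, 0, 0], [0, 0, 0], [0, 0, 0], [0, 0, 0]]' --turn '[[0, 0, 0], [0, 0, 0], [0, 0, 0], [0, 0, 0], [0, 0, 0], [0, 0, 0], [0, 0, 0], [0, 0, 0], [0, 0, 0], [0, 0, 0]]' --fingers '[0.4, 0.4, 0.4, 0.4, 0.4, -0.4, -0.4, -0.4, -0.4, -0.4]'

```text
time: 26.6
position: [0.4336, -0.257, 0.0035]
tool_rot: [-0.241, -2.101, 2.102]
ft_force: [0.0, -0.5, 0.5]
grip_width: 0.438
```

```bash
python3 - <<'E'
from h import *
s=ctrl.get_state();pickle.dump((s['position'],s['tool_rot']),open('cmd.pkl','wb'));print(s['position'],s['grip_width'])
plan([.53,-.10,.13],-45,n=10);commit()
plan([.5976,.045,.11],-3.3,n=10)
E
```

```text
[ 0.43361419 -0.25698449  0.00353705] 0.43781015319112654
from [ 0.4336 -0.257   0.0035] yaw -103.0 turn total [-1.000e-03 -1.013e+00 -1.000e-03] j7 -1.38 t 26.6
[[-4,-9,-13],[-9,-16,-21],[-12,-16,-20],[-13,-15,-18],[-16,-16,-16],[-18,-15,-14],[-19,-16,-12],[-17,-13,-7],[-11,-7,-4],[-4,-3,-1]]
[[0.0,-0.075,0.0],[0.0,-0.125,0.0],[0.0,-0.125,0.0],[0.0,-0.125,0.0],[0.0,-0.125,0.0],[0.0,-0.125,0.0],[0.0,-0.125,0.0],[0.0,-0.1,0.0],[0.0,-0.063,0.0],[0.0,-0.025,0.0]]
end [ 0.53   -0.1002  0.1295]
[1, 1, 1, 1, 1, 1, 1, 1, 1, 1]
lag [0. 0. 0.]
meas-cmd mm [ -96.4 -156.8 -126. ] rot [0.    1.013 0.   ] f [ 0.02 -0.46  0.53] w 0.438
from [ 0.53   -0.1002  0.1295] yaw -45.0 turn total [-0.001 -0.727  0.   ] j7 -1.38 t 26.6
[[-11,1,-4],[-19,3,-6],[-19,2,-4],[-20,3,-2],[-20,2,-1],[-19,2,2],[-20,3,3],[-15,2,4],[-10,1,3],[-4,0,1]]
[[0.0,-0.054,0.0],[0.0,-0.09,0.0],[0.0,-0.09,0.0],[0.0,-0.09,0.0],[0.0,-0.09,0.0],[0.0,-0.09,0.0],[0.0,-0.09,0.0],[0.0,-0.072,0.0],[0.0,-0.045,0.0],[0.0,-0.018,0.0]]
end [0.5975 0.0455 0.1105]
[1, 1, 1, 1, 1, 1, 1, 1, 1, 1]
lag [-0.0964 -0.1568 -0.126 ]
```

>>> play_rows --translation '[[0, -4, 0], [-9, -16, -26], [-12, -18, -24], [-15, -18, -20], [-17, -16, -18], [-19, -15, -16], [-20, -16, -12], [-18, -13, -7], [-11, -7, -4], [-4, -3, -1]]' --turn '[[0.0, 0, 0.0], [0.0, -0.12, 0.0], [0.0, -0.125, 0.0], [0.0, -0.125, 0.0], [0.0, -0.125, 0.0], [0.0, -0.125, 0.0], [0.0, -0.125, 0.0], [0.0, -0.115, 0.0], [0.0, -0.09, 0.0], [0.0, -0.05, 0.0]]' --fingers '[-0.4, -0.4, -0.4, -0.4, -0.4, -0.4, -0.4, -0.4, -0.4, -0.4]'

```text
time: 27.43
position: [0.5424, -0.1004, 0.1311]
tool_rot: [-0.722, 1.761, -1.763]
ft_force: [-1.0, 1.1, -0.1]
grip_width: 0.434
```

```bash
python3 - <<'E'
from h import *
ctrl.get_image('top')
s=ctrl.get_state();print(s['grip_width'])
pickle.dump((s['position'],s['tool_rot']),open('cmd.pkl','wb'))
plan([.5976,.045,.11],-3.3,n=9)
E
```

```text
0.43408532183584314
from [ 0.5423 -0.1006  0.1311] yaw -45.2 turn total [-0.003 -0.732 -0.002] j7 -0.74 t 27.4833
[[-12,2,-5],[-20,3,-8],[-22,3,-6],[-21,3,-3],[-22,3,-2],[-22,3,1],[-17,2,3],[-11,2,3],[-4,0,1],[0,0,0]]
[[0.0,-0.062,0.0],[0.0,-0.103,0.0],[0.0,-0.103,0.0],[0.0,-0.103,0.0],[0.0,-0.103,0.0],[0.0,-0.103,0.0],[0.0,-0.082,0.0],[0.0,-0.052,0.0],[0.0,-0.021,0.0],[0,0,0]]
end [0.5977 0.0446 0.1103]
[1, 1, 1, 1, 1, 1, 1, 1, 1, 1]
lag [0. 0. 0.]
```

>>> play_rows --translation '[[-12, 2, -5], [-20, 3, -8], [-22, 3, -6], [-21, 3, -3], [-22, 3, -2], [-22, 3, 1], [-17, 2, 3], [-11, 2, 3], [-4, 0, 1], [0, 0, 0]]' --turn '[[0.0, -0.062, 0.0], [0.0, -0.103, 0.0], [0.0, -0.103, 0.0], [0.0, -0.103, 0.0], [0.0, -0.103, 0.0], [0.0, -0.103, 0.0], [0.0, -0.082, 0.0], [0.0, -0.052, 0.0], [0.0, -0.021, 0.0], [0, 0, 0]]' --fingers '[-0.4, -0.4, -0.4, -0.4, -0.4, -0.4, -0.4, -0.4, -0.4, -0.4]'

```text
time: 28.32
position: [0.5965, 0.0425, 0.1078]
tool_rot: [-1.178, 1.258, -1.257]
ft_force: [0.0, -0.5, -0.1]
grip_width: 0.432
```

```bash
python3 - <<'E'
from h import *
ctrl.get_image('top');ctrl.get_image('top')
c,im=snap('k1')
s=ctrl.get_state();pickle.dump((s['position'],s['tool_rot']),open('cmd.pkl','wb'));print(s['position'],np.abs(s['qd']).max())
M=Ro.from_rotvec(s['tool_rot']).as_matrix();print('yaw',np.degrees(np.arctan2(M[1,2],M[0,2])),M[2].round(4))
cv2.imwrite('pics/k1z.png',cv2.resize(im[100:260,180:400],None,fx=3.5,fy=3.5,interpolation=cv2.INTER_CUBIC))
E
```

```text
t 28.4167 [0.5965 0.0403 0.1079] [ 0.43  0.36 -0.65  1.7   0.24  1.16 -0.36] f [ 0.01 -0.62 -0.81] w 0.435
[0.59655941 0.04002532 0.1079938 ] 0.004000620031549496
yaw -3.9576687665460666 [ 1.3e-03 -1.0e+00 -3.0e-04]
```

View pics/k1z.png

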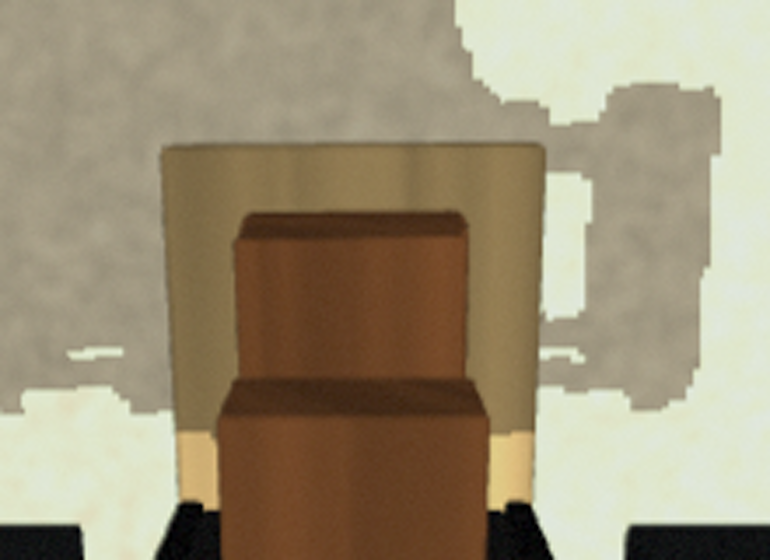

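```bash
python3 - <<'E'
from h import *
meas('k1',[('midT',(234,239),.074),('midT',(468,237),.074),('shB',(233,380),'-.003'),('shB',(474,380),'-.003'),('shT',(218,417),'.019'),('shT',(488,417),'.019')],3.5,180,100)
E
```

```text
midT [0.5778 0.0892 0.074 ] [-47.6  33.9 -22. ]
midT [0.6195 0.0867 0.074 ] [-47.9  33.8  19.8]
shB [0.5792 0.0712 0.1049] [-29.6   3.  -19.4]
shB [0.6166 0.0686 0.1049] [-29.6   3.   18.1]
shT [0.5796 0.0717 0.1269] [-30.1 -19.  -19.1]
shT [0.6162 0.0692 0.1269] [-30.1 -19.   17.7]
```

>>> play_rows --translation '[[-3, 2, -0.5], [-5, 4, 0], [-5, 6, 0], [-3.5, 7, 0], [-1.5, 5, 0], [0, 3, 0], [0, 2, 0], [0, 1, 0], [0, 0, 0], [0, 0, 0]]' --turn '[[0, -0.008, 0], [0, 0, 0], [0, 0, 0], [0, 0, 0], [0, 0, 0], [0, 0, 0], [0, 0, 0], [0, 0, 0], [0, 0, 0], [0, 0, 0]]' --fingers '[-0.4, -0.4, -0.4, -0.4, -0.4, -0.4, -0.4, -0.4, -0.4, -0.4]'

```text
time: 29.3
position: [0.5976, 0.0595, 0.0782]
tool_rot: [-1.181, 1.252, -1.252]
ft_force: [0.1, 0.4, -1.2]
grip_width: 0.435
```

```bash
python3 - <<'E'
from h import *
c,im=snap('k2')
cv2.imwrite('pics/k2z.png',cv2.resize(im[100:260,180:400],None,fx=3.5,fy=3.5,interpolation=cv2.INTER_CUBIC))
E
```

```text
t 29.3 [0.5976 0.0595 0.0782] [ 0.39  0.4  -0.65  1.73  0.27  1.1  -0.4 ] f [ 0.13  0.42 -1.16] w 0.435
```

View pics/k2z.png

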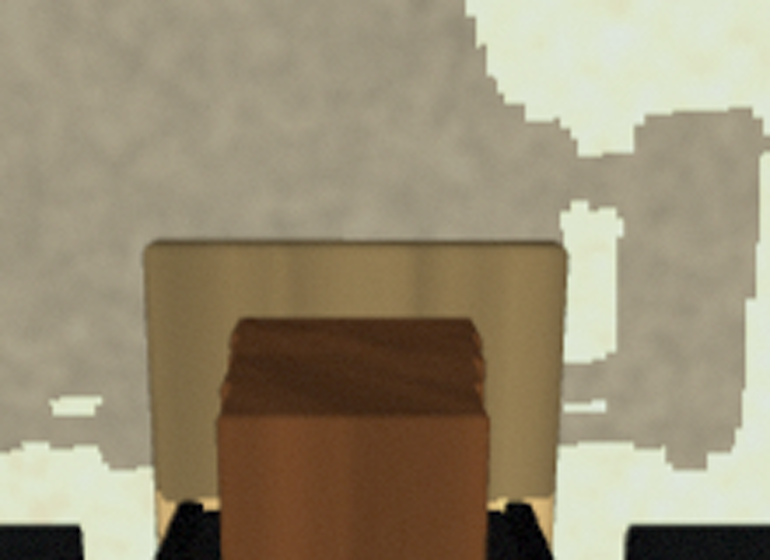

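>>> play_rows --translation '[[0, 0.5, 0], [0, 0.5, 0], [0, 0, 0], [0, 0, 0], [0, 0, 0], [0, 0, 0], [0, -8, 0], [0, -20, 0], [0, -20, 0], [0, -10, 0]]' --turn '[[0, 0, 0], [0, 0, 0], [0, 0, 0], [0, 0, 0], [0, 0, 0], [0, 0, 0], [0, 0, 0], [0, 0, 0], [0, 0, 0], [0, 0, 0]]' --fingers '[-0.4, -0.4, -0.4, 1, 1, 1, 1, 1, 1, 1]'

```text
time: 30.18
position: [0.5986, 0.0602, 0.1378]
tool_rot: [-1.179, 1.249, -1.253]
ft_force: [0.5, 1.0, -0.1]
grip_width: 0.884
```

```bash
python3 - <<'E'
from h import *
ctrl.get_image('side');ctrl.get_image('side')
c,im=snap('k3')
cv2.imwrite('pics/k3z.png',cv2.resize(im[60:260,180:400],None,fx=3,fy=3,interpolation=cv2.INTER_CUBIC))
s=ctrl.get_state();pickle.dump((s['position'],s['tool_rot']),open('cmd.pkl','wb'));print(s['position'],np.abs(s['qd']).max())
print('knob',tri([(ctrl.camera_info('top'),(130+304.5/3-.5,180+294.5/3-.5)),(ctrl.camera_info('side'),(150+167.5/3.3-.5,155+150.5/3.3-.5))]))
plan([.46,.09,.15],50)
E
```

```text
t 30.2833 [0.5989 0.0601 0.1375] [ 0.41  0.34 -0.67  1.67  0.23  1.2  -0.37] f [-0.36 -0.8   0.06] w 0.956
[0.59791415 0.05977289 0.13581628] 0.033963279826948564
knob [0.43389463 0.09179121 0.0545322 ]
from [0.5979 0.0598 0.1358] yaw -3.3 turn total [-0.002 -0.931  0.001] j7 -0.37 t 30.3333
[[-2,-1,-10],[-4,-2,-17],[-5,-2,-17],[-8,-1,-15],[-10,-2,-15],[-11,-2,-14],[-12,-2,-12],[-11,-1,-8],[-8,-1,-5],[-3,0,-2]]
[[0.0,-0.069,0.0],[0.0,-0.115,0.0],[0.0,-0.115,0.0],[0.0,-0.115,0.0],[0.0,-0.115,0.0],[0.0,-0.115,0.0],[0.0,-0.115,0.0],[0.0,-0.092,0.0],[0.0,-0.057,0.0],[0.0,-0.023,0.0]]
end [0.4594 0.0899 0.1496]
[1, 1, 1, 1, 1, 1, 1, 1, 1, 1]
lag [0. 0. 0.]
```

View pics/k3z.png

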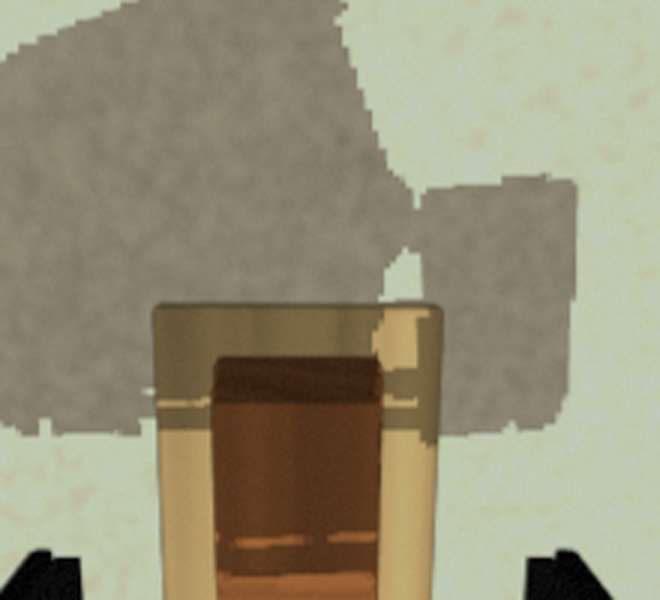

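>>> play_rows --translation '[[-2, -1, -10], [-4, -2, -17], [-5, -2, -17], [-8, -1, -15], [-10, -2, -15], [-11, -2, -14], [-12, -2, -12], [-11, -1, -8], [-8, -1, -5], [-3, 0, -2]]' --turn '[[0.0, -0.069, 0.0], [0.0, -0.115, 0.0], [0.0, -0.115, 0.0], [0.0, -0.115, 0.0], [0.0, -0.115, 0.0], [0.0, -0.115, 0.0], [0.0, -0.115, 0.0], [0.0, -0.092, 0.0], [0.0, -0.057, 0.0], [0.0, -0.023, 0.0]]' --fingers '[1, 1, 1, 1, 1, 1, 1, 1, 1, 1]'

```text
time: 31.17
position: [0.4567, 0.0899, 0.1478]
tool_rot: [-1.504, 0.545, -0.542]
ft_force: [-0.2, 0.1, -0.2]
grip_width: 0.999
```

```bash
python3 - <<'E'
from h import *
commit()
plan([.455,.09,.13],87,n=7)
E
```

```text
meas-cmd mm [-2.7 -0.  -1.7] rot [-0.003 -0.003  0.003] f [-0.21  0.12 -0.17] w 0.999
from [0.4594 0.0899 0.1496] yaw 50.0 turn total [-0.    -0.645  0.002] j7 0.62 t 31.1667
[[0,2,0],[-1,4,-1],[-1,4,0],[-1,4,0],[0,3,-1],[-1,2,0],[0,1,0],[0,0,0],[0,0,0],[0,0,0]]
[[0.0,-0.076,0.0],[0.0,-0.127,0.0],[0.0,-0.127,0.0],[0.0,-0.127,0.0],[0.0,-0.101,0.0],[0.0,-0.063,0.0],[0.0,-0.025,0.0],[0,0,0],[0,0,0],[0,0,0]]
end [0.455  0.0897 0.1295]
[1, 1, 1, 1, 1, 1, 1, 1, 1, 1]
lag [-0.0027 -0.     -0.0017]
```

>>> play_rows --translation '[[0, 2, 0], [-1, 4, -1], [-1, 4, 0], [-1, 4, 0], [0, 3, -1], [-1, 2, 0], [0, 1, 0], [0, 0, 0], [0, 0, 0], [0, 0, 0]]' --turn '[[0.0, -0.08, 0.0], [0.0, -0.12, 0.0], [0.0, -0.12, 0.0], [0.0, -0.12, 0.0], [0.0, -0.11, 0.0], [0.0, -0.07, 0.0], [0.0, -0.025, 0.0], [0, 0, 0], [0, 0, 0], [0, 0, 0]]' --fingers '[1, 1, 1, 1, 1, 1, 1, 1, 1, 1]'

```text
time: 32.0
position: [0.4543, 0.0896, 0.1289]
tool_rot: [-1.57, 0.043, -0.042]
ft_force: [0.2, -1.2, -0.1]
grip_width: 0.996
```

```bash
python3 - <<'E'
from h import *
c,im=snap('l1')
s=ctrl.get_state();pickle.dump((s['position'],s['tool_rot']),open('cmd.pkl','wb'));print(s['position'],np.abs(s['qd']).max())
cv2.imwrite('pics/l1z.png',cv2.resize(im[80:280,180:400],None,fx=3,fy=3,interpolation=cv2.INTER_CUBIC))
E
```

```text
t 32.0 [0.4543 0.0896 0.1289] [ 0.61  0.03 -0.86  1.99  0.03  1.13  1.25] f [ 0.23 -1.2  -0.14] w 0.996
[0.45438688 0.08964421 0.12895167] 0.006391507339272069
```

View pics/l1z.png

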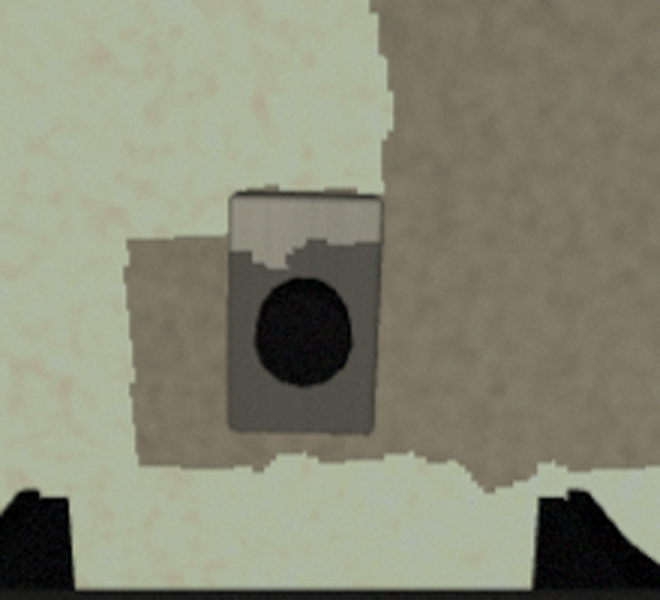

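```bash
python3 - <<'E'
from h import *
meas('l1',[('knob',(303.5,339),.054),('s',(230,197),.024),('s',(382,197),.024),('s',(228,432),.024),('s',(375,432),.024)],3,180,80)
s,c=pickle.load(open('pics/l1.pkl','rb'))
p=onz(c,((303.5+.5)/3-.5+180,(432.5)/3-.5+80),.054)
# two-view knob
print(tri([(c,((304)/3-.5+180,(339.5)/3-.5+80)),(ctrl.camera_info('top'),(130+304.5/3-.5,180+294.5/3-.5))]).round(4))
E
```

```text
knob [0.4297 0.0904 0.054 ] [-24.6  74.9  -0.5]
s [0.3946 0.0718 0.024 ] [-58.7 104.9 -21. ]
s [0.3969 0.1141 0.024 ] [-58.6 104.9  21.4]
s [0.463  0.0661 0.024 ] [  9.9 104.9 -23. ]
s [0.4654 0.1098 0.024 ] [  9.9 104.9  20.8]
[0.4327 0.0917 0.0429]
```

>>> play_rows --translation '[[-2, 5, -0.5], [-4, 10, 0], [-5, 11, 0], [-5, 11, 0], [-4, 10, 0], [-2.5, 8, 0], [-1.5, 5, 0], [-0.5, 3, 0], [0, 1, 0], [0, 0, 0]]' --turn '[[0, 0.01, 0], [0, 0.009, 0], [0, 0, 0], [0, 0, 0], [0, 0, 0], [0, 0, 0], [0, 0, 0], [0, 0, 0], [0, 0, 0], [0, 0, 0]]' --fingers '[0.5, 0.5, 0.5, 0.5, 0.5, 0.5, 0.5, 0.5, 0.5, 0.5]'

```text
time: 32.88
position: [0.4301, 0.0909, 0.065]
tool_rot: [-1.57, 0.056, -0.056]
ft_force: [-0.2, 0.4, 0.1]
grip_width: 0.751
```

```bash
python3 - <<'E'
from h import *
c,im=snap('l2')
E
```

```text
t 32.8833 [0.4301 0.0909 0.065 ] [ 0.59  0.07 -0.87  2.11  0.07  0.99  1.18] f [-0.24  0.37  0.14] w 0.751
```

View pics/l2.png

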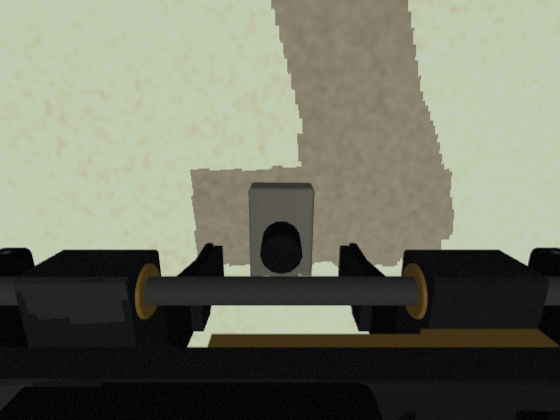

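```bash
python3 - <<'E'
from h import *
meas('l2',[('knob',(281,252),.054),('slabfar',(281,188),.024),('sl',(249,230),.024),('sr',(314,230),.024)],1,0,0)
E
```

```text
knob [0.4283 0.0905 0.054 ] [-1.8 11.  -0.6]
slabfar [0.3955 0.0929 0.024 ] [-34.7  41.   -0.5]
sl [0.423 0.069 0.024] [ -5.5  41.  -22.4]
sr [0.4262 0.1133 0.024 ] [-5.5 41.  22.1]
```

>>> play_rows --translation '[[-0.5, 7, 0], [0, 12, 0], [0, 11, 0], [0, 6, 0], [0, 2, 0], [0, 0, 0], [0, 0, 0], [0, 0, 0], [0, 0, 0], [0, 0, 0]]' --turn '[[0, 0, 0], [0, 0, 0], [0, 0, 0], [0, 0, 0], [0, 0, 0], [0, 0, 0], [0, 0, 0], [0, 0, 0], [0, 0, 0], [0, 0, 0]]' --fingers '[0.2, 0.2, 0.2, 0.2, 0, -0.8, -0.8, -0.8, -0.8, -0.8]' --grip_force 40

```text
time: 33.77
position: [0.4299, 0.091, 0.0275]
tool_rot: [-1.57, 0.056, -0.057]
ft_force: [0.8, 0.1, 0.8]
grip_width: 0.287
```

>>> play_rows --translation '[[0, 0, 0], [0, 0, 0], [0, 0, 0], [0, 0, 0], [0, 0, 0], [0, -1, 0], [0, -3, 0], [0, -6, 0], [0, -6, 0], [0, -4, 0]]' --turn '[[0, 0, 0], [0, 0, 0], [0, 0, 0], [0, 0, 0], [0, 0, 0], [0, 0, 0], [0, 0, 0], [0, 0, 0], [0, 0, 0], [0, 0, 0]]' --fingers '[-0.8, -0.8, -0.8, -0.8, -0.8, -0.8, -0.8, -0.8, -0.8, -0.8]'

```text
time: 34.6
position: [0.4292, 0.0908, 0.0474]
tool_rot: [-1.57, 0.056, -0.056]
ft_force: [0.5, -0.7, -6.2]
grip_width: 0.295
```

```bash
python3 - <<'E'
from h import *
ctrl.get_image('side')
c,im=snap('l3')
s=ctrl.get_state();pickle.dump((s['position'],s['tool_rot']),open('cmd.pkl','wb'));print(s['position'],np.abs(s['qd']).max())
plan([.49,.055,.15],31);commit()
plan([.597,.045,.155],-2.5,n=8)
E
```

```text
t 34.65 [0.43   0.0908 0.0482] [ 0.58  0.11 -0.87  2.12  0.1   0.95  1.15] f [ 1.09 -0.34 -5.25] w 0.288
[0.43010275 0.09074918 0.0478515 ] 0.011631232597939656
from [0.4301 0.0907 0.0479] yaw 85.9 turn total [-0.     0.958  0.002] j7 1.15 t 34.7
[[5,-8,-2],[8,-12,-4],[8,-13,-2],[8,-12,-1],[9,-13,-1],[9,-13,1],[8,-12,2],[7,-10,2],[4,-7,1],[1,-2,1]]
[[0.0,0.071,0.0],[0.0,0.118,0.0],[0.0,0.118,0.0],[0.0,0.118,0.0],[0.0,0.118,0.0],[0.0,0.118,0.0],[0.0,0.118,0.0],[0.0,0.095,0.0],[0.0,0.059,0.0],[0.0,0.024,0.0]]
end [0.4897 0.0551 0.15  ]
[1, 1, 1, 1, 1, 1, 1, 1, 1, 1]
lag [0. 0. 0.]
meas-cmd mm [ -59.6   35.6 -102.1] rot [ 0.    -0.957  0.   ] f [ 1.07  0.11 -5.23] w 0.29
from [0.4897 0.0551 0.15  ] yaw 31.0 turn total [-0.002  0.585  0.001] j7 1.15 t 34.7
[[6,0,9],[10,-1,14],[8,-1,16],[7,-1,16],[5,-1,17],[3,0,14],[1,-1,9],[0,0,3],[0,0,0],[0,0,0]]
[[0.0,0.058,0.0],[0.0,0.096,0.0],[0.0,0.096,0.0],[0.0,0.096,0.0],[0.0,0.096,0.0],[0.0,0.077,0.0],[0.0,0.048,0.0],[0.0,0.019,0.0],[0,0,0],[0,0,0]]
end [0.5966 0.0448 0.1552]
[1, 1, 1, 1, 1, 1, 1, 1, 1, 1]
lag [-0.0596  0.0356 -0.1021]
```

View pics/l3.png

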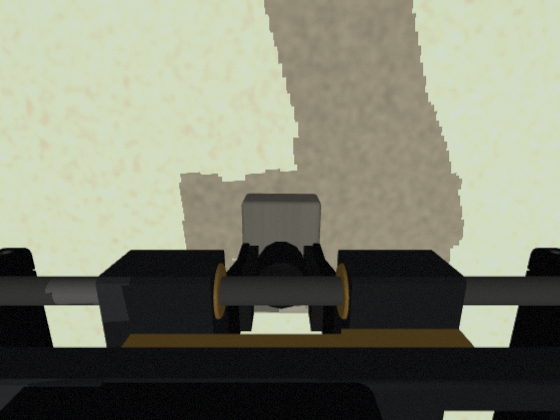

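>>> play_rows --translation '[[5, -8, -2], [8, -12, -4], [8, -13, -2], [8, -12, -1], [9, -13, -1], [9, -13, 1], [8, -12, 2], [7, -10, 2], [4, -7, 1], [1, -2, 1]]' --turn '[[0.0, 0.071, 0.0], [0.0, 0.118, 0.0], [0.0, 0.118, 0.0], [0.0, 0.118, 0.0], [0.0, 0.118, 0.0], [0.0, 0.118, 0.0], [0.0, 0.118, 0.0], [0.0, 0.095, 0.0], [0.0, 0.059, 0.0], [0.0, 0.024, 0.0]]' --fingers '[-0.8, -0.8, -0.8, -0.8, -0.8, -0.8, -0.8, -0.8, -0.8, -0.8]'

```text
time: 35.53
position: [0.4903, 0.0545, 0.15]
tool_rot: [-1.416, 0.802, -0.805]
ft_force: [0.0, -0.9, -6.0]
grip_width: 0.283
```

>>> play_rows --translation '[[6, 0, 9], [10, -1, 14], [8, -1, 16], [7, -1, 16], [5, -1, 17], [3, 0, 14], [1, -1, 9], [0, 0, 3], [0, 0, 0], [0, 0, 0]]' --turn '[[0.0, 0.058, 0.0], [0.0, 0.096, 0.0], [0.0, 0.096, 0.0], [0.0, 0.096, 0.0], [0.0, 0.096, 0.0], [0.0, 0.077, 0.0], [0.0, 0.048, 0.0], [0.0, 0.019, 0.0], [0, 0, 0], [0, 0, 0]]' --fingers '[-0.8, -0.8, -0.8, -0.8, -0.8, -0.8, -0.8, -0.8, -0.8, -0.8]'

```text
time: 36.37
position: [0.595, 0.0452, 0.1532]
tool_rot: [-1.191, 1.242, -1.239]
ft_force: [-1.2, 1.4, -6.5]
grip_width: 0.288
```

```bash
python3 - <<'E'
from h import *
ctrl.get_image('top')
c,im=snap('m1')
s=ctrl.get_state();pickle.dump((s['position'],s['tool_rot']),open('cmd.pkl','wb'));print(s['position'],np.abs(s['qd']).max())
M=Ro.from_rotvec(s['tool_rot']).as_matrix();print('yaw',np.degrees(np.arctan2(M[1,2],M[0,2])),M[2].round(4))
cv2.imwrite('pics/m1z.png',cv2.resize(im[100:260,180:400],None,fx=3.5,fy=3.5,interpolation=cv2.INTER_CUBIC))
E
```

```text
t 36.4167 [0.595  0.0452 0.1535] [ 0.44  0.32 -0.68  1.66  0.21  1.24 -0.32] f [-0.11  0.44 -6.01] w 0.288
[0.59509278 0.04512133 0.15365396] 0.004878199277934729
yaw -2.431873231461846 [ 4.0e-04 -1.0e+00 -1.3e-03]
```

View pics/m1z.png

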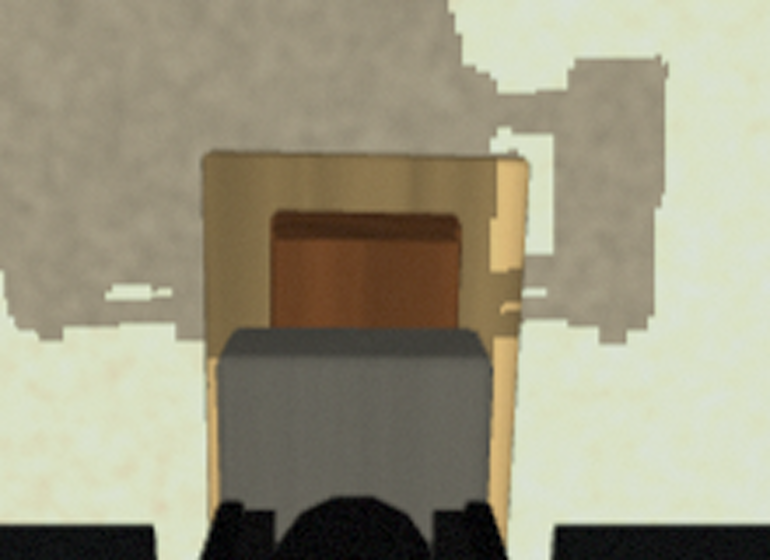

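```bash
python3 - <<'E'
from h import *
meas('m1',[('shT',(271,240),.096),('shT',(460,242),.096),('shB',(363,214),.074),('wB',(235,330),'-.027'),('wB',(478,330),'-.027'),('wT',(218,357),'-.003'),('wT',(491,357),'-.003')],3.5,180,100)
E
```

```text
shT [0.5795 0.0902 0.096 ] [-44.3  57.5 -17.2]
shT [0.6173 0.0882 0.096 ] [-43.9  57.4  20.6]
shB [0.5982 0.0923 0.074 ] [-47.1  79.5   1.3]
wB [0.5748 0.0785 0.1265] [-32.4  27.  -21.6]
wB [0.6175 0.0767 0.1265] [-32.4  27.   21.2]
wT [0.5748 0.0793 0.1505] [-33.2   3.  -21.7]
wT [0.617  0.0776 0.1505] [-33.3   3.   20.6]
```

>>> play_rows --translation '[[-3, 2, 1], [-5, 4, 1], [-4, 6, 0], [-2.5, 7, 0], [-1, 5, 0], [0, 3, 0], [0, 1.5, 0], [0, 0.5, 0], [0, 0, 0], [0, 0, 0]]' --turn '[[0, 0.013, 0], [0, 0, 0], [0, 0, 0], [0, 0, 0], [0, 0, 0], [0, 0, 0], [0, 0, 0], [0, 0, 0], [0, 0, 0], [0, 0, 0]]' --fingers '[-0.8, -0.8, -0.8, -0.8, -0.8, -0.8, -0.8, -0.8, -0.8, -0.8]'

```text
time: 37.3
position: [0.5992, 0.0601, 0.1253]
tool_rot: [-1.181, 1.251, -1.252]
ft_force: [-0.2, 0.8, -5.7]
grip_width: 0.286
```

```bash
python3 - <<'E'
from h import *
c,im=snap('m2')
cv2.imwrite('pics/m2z.png',cv2.resize(im[100:260,180:400],None,fx=3.5,fy=3.5,interpolation=cv2.INTER_CUBIC))
E
```

```text
t 37.3 [0.5992 0.0601 0.1253] [ 0.41  0.36 -0.67  1.68  0.24  1.19 -0.38] f [-0.17  0.82 -5.67] w 0.286
```

View pics/m2z.png

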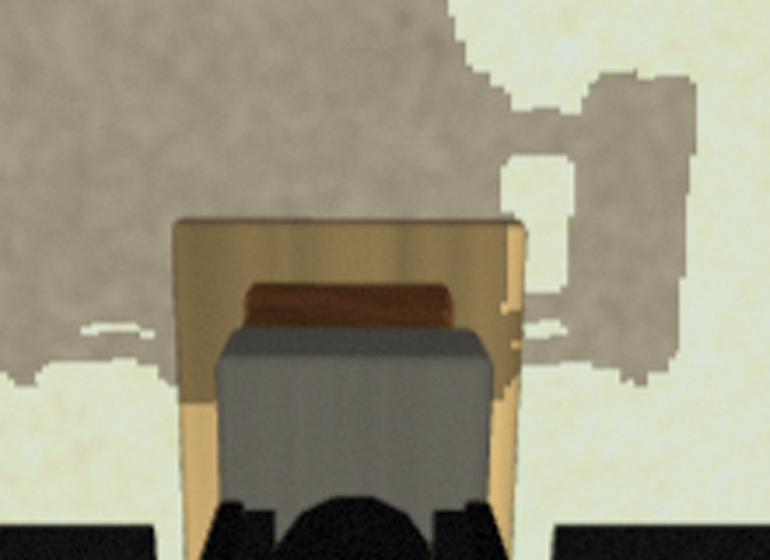

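>>> play_rows --translation '[[0, 0, -1], [0, 0.5, 0], [0, 0.5, 0], [0, 0.5, 0], [0, 0.3, 0], [0, 0, 0], [0, 0, 0], [0, 0, 0], [0, 0, 0], [0, 0, 0]]' --turn '[[0, 0, 0], [0, 0, 0], [0, 0, 0], [0, 0, 0], [0, 0, 0], [0, 0, 0], [0, 0, 0], [0, 0, 0], [0, 0, 0], [0, 0, 0]]' --fingers '[-0.8, -0.8, -0.8, -0.8, -0.8, -0.8, -0.8, -0.8, -0.8, -0.8]'

```text
time: 38.18
position: [0.598, 0.0603, 0.1235]
tool_rot: [-1.182, 1.251, -1.251]
ft_force: [-0.9, -0.7, -1.1]
grip_width: 0.29
```

```bash
python3 - <<'E'
from h import *
c,im=snap('m3')
cv2.imwrite('pics/m3z.png',cv2.resize(im[100:260,180:400],None,fx=3.5,fy=3.5,interpolation=cv2.INTER_CUBIC))
i=ctrl.get_image('side');cv2.imwrite('pics/m3s.png',cv2.resize(i[120:270,200:360],None,fx=3.5,fy=3.5,interpolation=cv2.INTER_CUBIC))
E
```

```text
t 38.1833 [0.598  0.0603 0.1235] [ 0.41  0.36 -0.67  1.68  0.24  1.18 -0.38] f [-0.88 -0.73 -1.06] w 0.29
```

View pics/m3z.png

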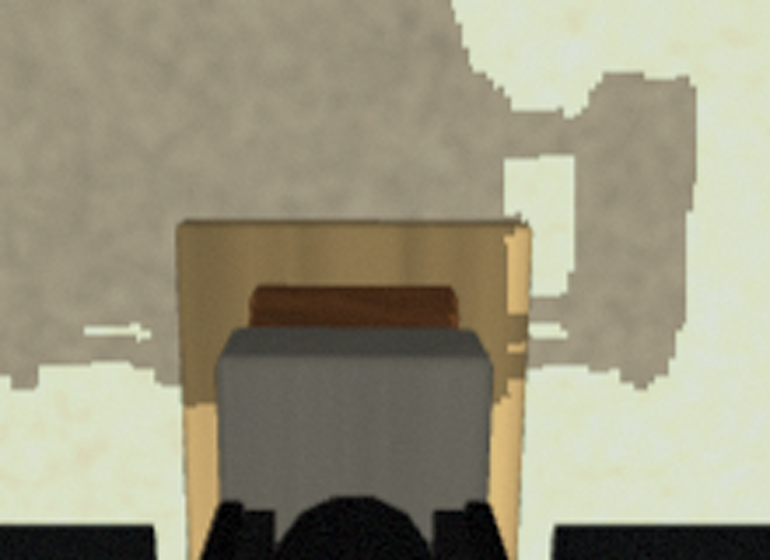

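View pics/m3s.png

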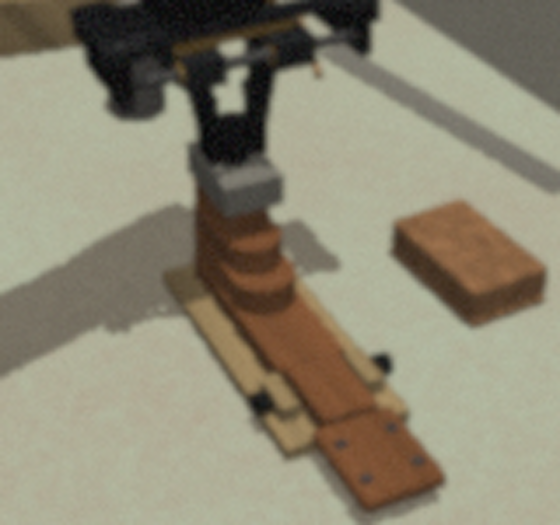

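>>> play_rows --translation '[[0, 0.3, 0], [0, 0, 0], [0, 0, 0], [0, 0, 0], [0, 0, 0], [0, 0, 0], [0, 0, 0], [0, -6, 0], [0, -15, 0], [0, -20, 0]]' --turn '[[0, 0, 0], [0, 0, 0], [0, 0, 0], [0, 0, 0], [0, 0, 0], [0, 0, 0], [0, 0, 0], [0, 0, 0], [0, 0, 0], [0, 0, 0]]' --fingers '[-0.8, -0.8, 0.5, 0.5, 0.5, 0.5, 0.5, 0.5, 0.5, 0.5]'

```text
time: 39.12
position: [0.5969, 0.0601, 0.1632]
tool_rot: [-1.184, 1.253, -1.25]
ft_force: [0.6, -0.4, 0.1]
grip_width: 0.733
```

>>> play_rows --translation '[[0, -20, 0], [0, -20, 0], [0, -12, 0], [0, -5, 0], [0, 0, 0], [0, 0, 0], [0, 0, 0], [0, 0, 0], [0, 0, 0], [0, 0, 0]]' --turn '[[0, 0, 0], [0, 0, 0], [0, 0, 0], [0, 0, 0], [0, 0, 0], [0, 0, 0], [0, 0, 0], [0, 0, 0], [0, 0, 0], [0, 0, 0]]' --fingers '[0.5, 0.5, 0.5, 0.5, 0.5, 0.5, 0.5, 0.5, 0.5, 0.5]'

```text
time: 39.95
position: [0.5976, 0.0603, 0.2202]
tool_rot: [-1.183, 1.252, -1.25]
ft_force: [0.8, 1.3, -0.7]
grip_width: 0.748
```

```bash
python3 - <<'E'
from h import *
c,im=snap('n1')
cv2.imwrite('pics/n1z.png',cv2.resize(im[60:280,180:400],None,fx=2.7,fy=2.7,interpolation=cv2.INTER_CUBIC))
i=ctrl.get_image('side');cv2.imwrite('pics/n1s.png',cv2.resize(i[120:270,200:360],None,fx=3.5,fy=3.5,interpolation=cv2.INTER_CUBIC))
E
```

```text
t 39.95 [0.5976 0.0603 0.2202] [ 0.43  0.29 -0.69  1.56  0.18  1.36 -0.34] f [ 0.82  1.34 -0.74] w 0.748
```

View pics/n1z.png

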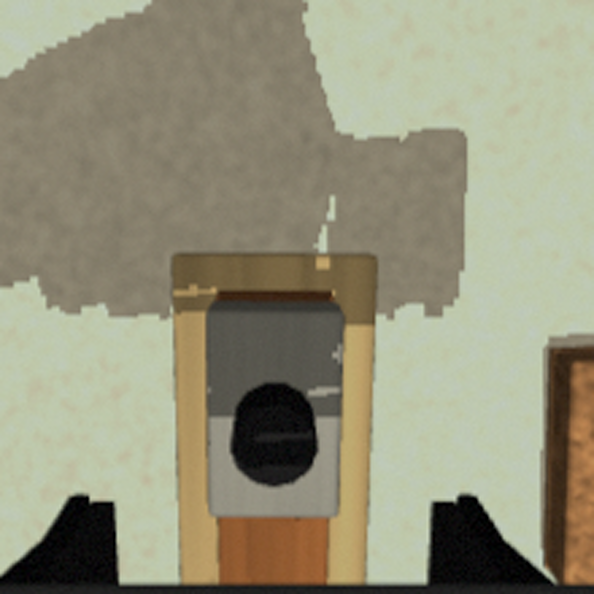

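View pics/n1s.png

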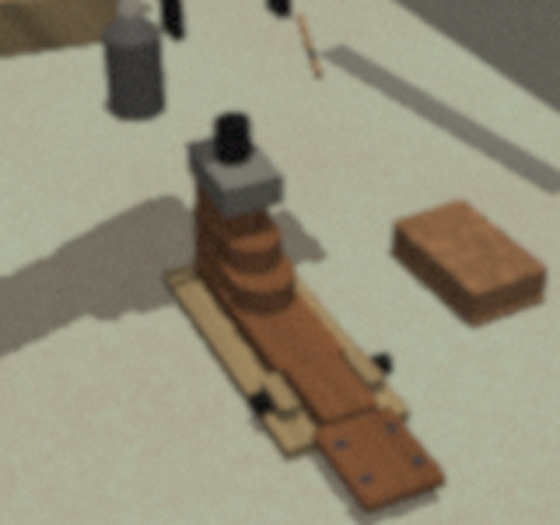

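```bash
python3 - <<'E'
from h import *
meas('n1',[('w',(207,315),.12),('w',(344,315),.12),('w',(210,518),.12),('w',(339,518),.12),('neckEnd?',(217,294),.03),('x',(334,294),.03)],2.7,180,60)
meas('n1',[('board',(172,255),.012),('board',(377,255),.012)],2.7,180,60)
E
```

```text
w [0.5781 0.0934 0.12  ] [-31.9 100.2 -21.2]
w [0.6208 0.0909 0.12  ] [-31.9 100.2  21.5]
w [0.5738 0.0254 0.12  ] [ 36.2 100.2 -21.7]
w [0.6168 0.0229 0.12  ] [ 36.2 100.2  21.4]
neckEnd? [0.5749 0.0884 0.03  ] [-26.8 190.2 -24. ]
x [0.6236 0.0856 0.03  ] [-26.8 190.2  24.7]
board [0.5554 0.104  0.012 ] [-41.3 208.2 -44.4]
board [0.644 0.099 0.012] [-41.3 208.1  44.3]
```

```bash
python3 -c "
from bench import ctrl
print(ctrl.close_job(), ctrl.get_state()['time'])"
```

```text
the job is handed in; nothing more can be done
the job is handed in; nothing more can be done
```

I built the heel stack on the neck in order (long, middle, short) and stood the steel weight on the short block. The job was handed in at about 40 s, with the gripper open and clear above the stack.

- **Extra step:** the long block first had to be turned about 60° on the bench and gripped again, because its first orientation was at the limit of the last joint.
- **Set-downs:** I lowered every piece to its seat before opening the fingers. The middle block and the weight showed contact in the force reading. The long and short blocks did not, so I lowered them the last 0.5–1 mm before letting go.
- **Blocks:** in the wrist views taken just before and after each release, all three blocks lay flush with the neck's square end and in line with it, with no visible offset. The round ends face the headstock.
- **Weight:** it measured at about (0.597, 0.058), against a short-block centre of about (0.597, 0.059). That is within 1–2 mm, inside the 10 mm allowed.
- **Bystanders:** the last side view shows the stack upright and the glue bottle and sanding block standing. The spool was not in that crop, and the arm never worked near it. I made no before-and-after measurement of any of the three.
- **Disagreements:** the top, side and wrist cameras differed by 2–7 mm on the neck end, so I placed pieces by the wrist camera's relative readings. Block heights fitted from single wrist images came out about 9 mm low, probably from a tight outline, and I did not use them.

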